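Line up ash-coated cheeses by height on the ripening rack

TASK

Put the four ash-coated pyramid cheeses onto the four boards of the ripening rack, one centred on each board, in order of height: the tallest on the board next to the dial thermometer, then each shorter one in turn, down to the shortest at the other end. Keep the cheeses upright and set each one down gently, without dropping it.

Things in the scene. Friction and masses are not known exactly. Their poses are not given: they have to be found in the camera images.
- cheese_72_mid (a point): Centre (half-way up, 36 mm above the underside) of the tallest of four loose ash-coated cheeses, each a charcoal-grey truncated pyramid with pale flecks: this one is 72 mm high, 62 mm square at the base, 49 mm square at the top, so about 55.5 mm wide half-way up. It starts upright on the table (z = 0); its x and y axes are square to its sides, z up. Firm; under 0.35 kg.
- cheese_60_mid (a point): Centre (half-way up, 30 mm above the underside) of the second tallest of four loose ash-coated cheeses, each a charcoal-grey truncated pyramid with pale flecks: this one is 60 mm high, 57 mm square at the base, 45 mm square at the top, so about 51 mm wide half-way up. It starts upright on the table (z = 0); its x and y axes are square to its sides, z up. Firm; under 0.35 kg.
- cheese_48_mid (a point): Centre (half-way up, 24 mm above the underside) of the third tallest of four loose ash-coated cheeses, each a charcoal-grey truncated pyramid with pale flecks: this one is 48 mm high, 52 mm square at the base, 41 mm square at the top, so about 46.5 mm wide half-way up. It starts upright on the table (z = 0); its x and y axes are square to its sides, z up. Firm; under 0.35 kg.
- cheese_36_mid (a point): Centre (half-way up, 18 mm above the underside) of the shortest of four loose ash-coated cheeses, each a charcoal-grey truncated pyramid with pale flecks: this one is 36 mm high, 47 mm square at the base, 37 mm square at the top, so about 42 mm wide half-way up. It starts upright on the table (z = 0); its x and y axes are square to its sides, z up. Firm; under 0.35 kg.
- board_1: Square pale wooden board, 76 x 76 x 4 mm, fixed flat on the wire rack: place at one end of the row. Origin at the centre of its underside, 25 mm above the table (its top is 4 mm higher). The four boards 1, 2, 3, 4 lie in a straight row 88 mm apart; each board's y axis points along the row from board_4 towards board_1, its x axis across the row, away from the robot. The rack is 120 mm deep and 540 mm long.
- board_2: Square pale wooden board, 76 x 76 x 4 mm, fixed flat on the wire rack: place next after board_1. Origin at the centre of its underside, 25 mm above the table (its top is 4 mm higher). The four boards 1, 2, 3, 4 lie in a straight row 88 mm apart; each board's y axis points along the row from board_4 towards board_1, its x axis across the row, away from the robot. The rack is 120 mm deep and 540 mm long.
- board_3: Square pale wooden board, 76 x 76 x 4 mm, fixed flat on the wire rack: place next after board_2. Origin at the centre of its underside, 25 mm above the table (its top is 4 mm higher). The four boards 1, 2, 3, 4 lie in a straight row 88 mm apart; each board's y axis points along the row from board_4 towards board_1, its x axis across the row, away from the robot. The rack is 120 mm deep and 540 mm long.
- board_4: Square pale wooden board, 76 x 76 x 4 mm, fixed flat on the wire rack: place at the other end of the row. Origin at the centre of its underside, 25 mm above the table (its top is 4 mm higher). The four boards 1, 2, 3, 4 lie in a straight row 88 mm apart; each board's y axis points along the row from board_4 towards board_1, its x axis across the row, away from the robot. The rack is 120 mm deep and 540 mm long.
- thermometer: Round steel dial thermometer, 52 mm diameter, 31 mm high, white dial facing up, fixed on the rack at one end of the row of boards, 95 mm beyond the centre of the last board; it may be at either end (the other end has a plain upright steel strip, 30 mm high). Origin at the centre of its underside.

How it is judged:
At the end, for the whole second after the job is handed in: Each cheese stands upright (within 0.12 rad) on its own board, its centre within 14 mm of the board's centre, tallest beside the thermometer and descending along the row to the shortest at the far end; all are released and at rest (angle between each of cheese_72_mid, cheese_60_mid, cheese_48_mid, cheese_36_mid's own z axis and vertical below 0.12 rad and linear speed of each of cheese_72, cheese_60, cheese_48, cheese_36 below 0.02 m/s and contact force between each of cheese_72, cheese_60, cheese_48, cheese_36 and the fingers below 0.1 N and ((y of thermometer in the frame of board_1 above 0 m and horizontal distance between cheese_72_mid and board_1 below 0.014 m and z of cheese_72_mid in the frame of board_1 between 0.035 and 0.044 m and horizontal distance between cheese_60_mid and board_2 below 0.014 m and z of cheese_60_mid in the frame of board_2 between 0.029 and 0.038 m and horizontal distance between cheese_48_mid and board_3 below 0.014 m and z of cheese_48_mid in the frame of board_3 between 0.023 and 0.032 m and horizontal distance between cheese_36_mid and board_4 below 0.014 m and z of cheese_36_mid in the frame of board_4 between 0.017 and 0.026 m) or (y of thermometer in the frame of board_1 below 0 m and horizontal distance between cheese_72_mid and board_4 below 0.014 m and z of cheese_72_mid in the frame of board_4 between 0.035 and 0.044 m and horizontal distance between cheese_60_mid and board_3 below 0.014 m and z of cheese_60_mid in the frame of board_3 between 0.029 and 0.038 m and horizontal distance between cheese_48_mid and board_2 below 0.014 m and z of cheese_48_mid in the frame of board_2 between 0.023 and 0.032 m and horizontal distance between cheese_36_mid and board_1 below 0.014 m and z of cheese_36_mid in the frame of board_1 between 0.017 and 0.026 m))); the robot touches nothing.
It fails at once if a cheese is tipped over (by more than 0.9 rad) (angle between any of cheese_72_mid, cheese_60_mid, cheese_48_mid, cheese_36_mid's own z axis and vertical above 0.9 rad).
It fails at once if a cheese is dropped or thrown instead of set down (faster than 0.7 m/s while not held) ((contact force between cheese_72 and the fingers below 0.05 N and linear speed of cheese_72 above 0.7 m/s) or (contact force between cheese_60 and the fingers below 0.05 N and linear speed of cheese_60 above 0.7 m/s) or (contact force between cheese_48 and the fingers below 0.05 N and linear speed of cheese_48 above 0.7 m/s) or (contact force between cheese_36 and the fingers below 0.05 N and linear speed of cheese_36 above 0.7 m/s)).
It also fails if it takes over 112 s, if anything falls off the work surface, if the arm or the gripper's body presses on something with over 40 N, if the wrist force passes 120 N, or if a joint passes its speed limit or range.

ROBOT

A 6-joint arm with a two-finger parallel gripper is mounted at the origin on the work surface. World frame = base frame: x ahead of the robot, y to its left, z up, the work surface at z = 0. Lengths are in m, angles in rad, forces in N, time in s.
With the tool pointing down it reaches from about 0.35 to 0.975 m from the base axis. Payload 4.9 kg.
Tool frame: the origin (TCP) lies at the very end of the fingers, on their centre line; the grasp point (between the pads) lies 19 mm behind it (ctrl.grasp_offset is the distance from the TCP to the grasp point, in m); y points along the fingers, z is the direction in which the jaws open and shut, and the axes are right-handed (so a half turn about y gives the same grasp; the last joint's range is limited). The gripper opens to 85 mm and grips with 20 to 120 N. Pads are 22 mm wide; open, the fingers measure 114 mm over their backs; the gripper's body (76 mm by 85 mm) begins 54 mm behind the grasp point. The pads swing forward as they close: fully open they stand 13 mm farther back than shut.
Start: joints at [1.186, 0.053, 1.613, -0, 1.476, -0.119], TCP at [0.164, 0.603, 0.231] pointing down, gripper open.
Joint ranges: [-3.01, 3.01], [-1.01, 2.22], [0.06, 2.58], [-1.02, 4.17], [0.09, 2.62], [-3.14, 3.14]. Speed limits (rad/s): [2.57, 2.57, 3.14, 3.14, 3.14, 3.14].

INTERFACE

Orientations are given as a rotation vector (axis times angle).
In Python, from station import ctrl, eyes, finish_job, find_in, regions_of, pinpoint gives the robot as it stands.
- The arm moves only by the tool play_rows, never from a script. Its argument "moves" is a list of rows, each an object of numbers: "x", "y", "z": the shift along the world's x, y, z in cm; "turn": the turn about the world's z in degrees; "jaw": the finger opening in cm, from 0 to 8.54. A call has 1 to 8 rows; each row shifts and turns the commanded pose from where the row before left it; what a row does not reach is not made up. A row lasts 1/12 s, in which the tool goes at most 41.7 mm and 7.16 degrees, less where a joint would pass 70% of its speed; a pose out of reach is approached as far as the arm can. A call is refused whole if a number of a shift passes 4.17 or a number of a turn 7.16, either way. A call with a gripper value outside its range is refused whole. The fingers move at their own pace and stop on an object; "squeeze" is the grip in N (left out, the last holds). Time passes only in rows, so rows that do not move let the fingers close. It gives the time, the measured TCP pose, the force and the opening at its end, in the units of the state.
- ctrl.get_obs(): the state, without advancing time (a new reading comes with each control period).
- eyes.get_image(name): name is "side" or "top"; returns a dict with "img" (400x640x3 uint8, red, green, blue), "camera_matrix" (3x3 intrinsics, pixels), "cam_to_world" (4x4, takes a point from camera to world coordinates). Camera axes: x right, y up, looking along -z (the intrinsics and any distortion apply to the point x, -y, -z); pixel columns grow to the right and rows downward; lengths in m; the calibration is good to about 2 mm. A picture is of the moment at which its call begins. There is no depth.
- finish_job(): hands the job in, once; it reports no verdict.
Trained networks look in the newest picture that a camera, given by its name, has taken for a name from the list of things; names that differ only in an ending like _2 or _b are one class to them, and where a whole thing is asked for, a point or a joint stands for the part that bears it (a point fixed in the world has none). Each returns a list of dicts, best first, with "score" (0 to 1); they miss things now and then, are a little off and sometimes report something else, mostly with a low value. They report only what shows in the picture. A call takes as long as a camera call.
- find_in(camera, query): "point" ([column, row] in pixels, amid what is visible of it).
- regions_of(camera, query): "pixels" (400x640 bool, what is visible of it) and "point" ([column, row] in pixels, amid what is visible of it).
- pinpoint(camera, query): "point" ([column, row] in pixels: a listed point, or the origin of a listed thing).
The state is a dict: "t": time; "q": joint angles; "dq": joint speeds; "effort": joint torques, N m; "tool_pos": TCP position; "tool_rot": TCP orientation; "contact_force": force on the tool from outside, world axes, zero at the start; "wrist_torque": the same for the moment, N m; "opening": finger opening in m.
Only numpy, scipy, OpenCV 4.12 (cv2) and the standard library are available. Lean on these libraries where they do the work, as an engineer would, in place of code of your own. Each camera call takes 0.05 s, during which the arm holds its last target.

## Working session

There is one attempt and no reset: what is moved stays moved. The work goes in short steps, Python scripts to look and compute and a tool call to move; the robot and the scene stay as the last step left them, time stands still between calls to the robot, and variables do not carry over. Pictures are saved under pics/ and viewed, and the job is handed in when it is done.

Besides the shell and the picture viewer there is one more tool, called as name([rows], argument=value, ...), one row to a line, values as JSON. play_rows: Moves the arm, as the interface text tells. Its arguments: {"type":"object","properties":{"moves":{"type":"array"},"squeeze":{"type":"number"}},"required":["moves"]}

```bash
mkdir -p pics; ls; python3 - <<'E'
from station import ctrl, eyes
import cv2,numpy as np
o=ctrl.get_obs();print({k:np.round(v,3).tolist() for k,v in o.items()})
for n in("top","side"):
    d=eyes.get_image(n);cv2.imwrite(f"pics/{n}0.png",d["img"][...,::-1]);print(np.round(d["camera_matrix"],1).tolist(),np.round(d["cam_to_world"],3).tolist(),[k for k in d])
E
```

```text
pics
{'t': 0.0, 'q': [1.186, 0.053, 1.614, -0.0, 1.476, -0.119], 'dq': [0.001, -0.002, 0.0, -0.001, -0.001, 0.0], 'effort': [-0.002, -39.368, -37.018, -0.0, 0.007, -0.0], 'tool_pos': [0.164, 0.602, 0.23], 'tool_rot': [-1.563, 0.209, -0.208], 'contact_force': [-0.469, -0.165, -0.509], 'wrist_torque': [0.011, 0.022, -0.005], 'opening': 0.085}
[[362.8, 0.0, 326.8], [0.0, 362.8, 200.5], [0.0, 0.0, 1.0]] [[-0.02, 0.991, -0.133, 0.479], [-1.0, -0.018, 0.016, 0.018], [0.014, 0.133, 0.991, 0.783], [0.0, 0.0, 0.0, 1.0]] ['img', 'camera_matrix', 'cam_to_world']
[[411.5, 0.0, 315.7], [0.0, 411.5, 205.2], [0.0, 0.0, 1.0]] [[-0.868, 0.361, -0.341, 0.225], [-0.496, -0.633, 0.594, 0.574], [-0.002, 0.685, 0.728, 0.767], [0.0, 0.0, 0.0, 1.0]] ['img', 'camera_matrix', 'cam_to_world']
```

View pics/top0.png

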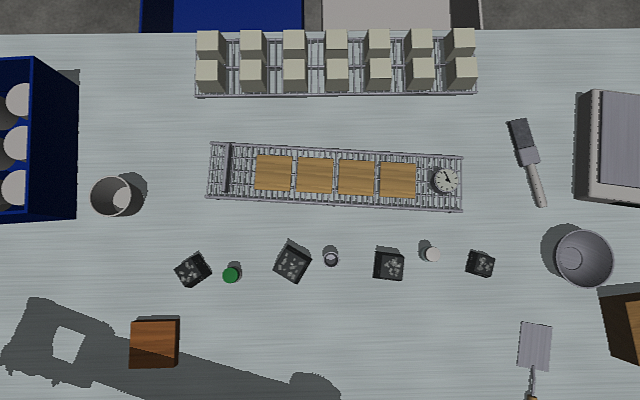

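View pics/side0.png

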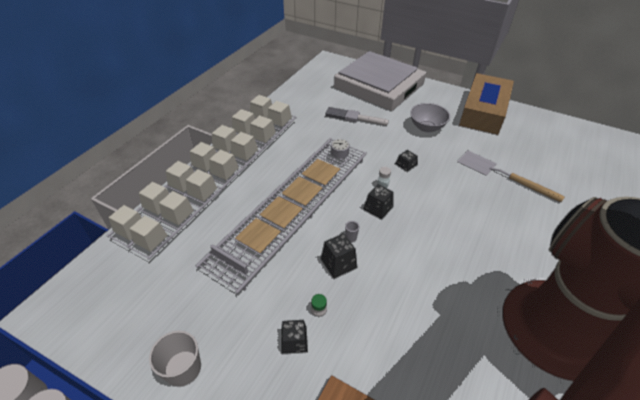

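Top view: the thermometer is at (445,180), the −y end. The boards are at x≈273, 315, 357 and 398, and the cheeses at (193,268), (292,260), (389,263) and (481,262). Next I'll fit pyramid models to the masks.

```bash
cat > h.py <<'E'
import numpy as np,cv2
from scipy.optimize import minimize
from station import ctrl,eyes,find_in,regions_of,pinpoint
DIM={72:(62,49),60:(57,45),48:(52,41),36:(47,37)}
def proj(d,P):
    T=np.linalg.inv(d["cam_to_world"]);p=P@T[:3,:3].T+T[:3,3]
    p=p*[1,-1,-1];q=p@np.array(d["camera_matrix"]).T;return q[:,:2]/q[:,2:]
def unproj(d,uv,z):
    M=d["cam_to_world"];K=np.array(d["camera_matrix"])
    r=np.linalg.inv(K)@[uv[0],uv[1],1];r=M[:3,:3]@(r*[1,-1,-1]);o=M[:3,3];return o+r*(z-o[2])/r[2]
def verts(h,x,y,a,z0=0.):
    b,t=DIM[h];P=[]
    for w,z in((b,0),(t,h)):
        for sx,sy in((-1,-1),(1,-1),(1,1),(-1,1)):P.append((sx*w/2,sy*w/2,z))
    P=np.array(P)/1000;c,s=np.cos(a),np.sin(a)
    return np.c_[P[:,0]*c-P[:,1]*s+x,P[:,0]*s+P[:,1]*c+y,P[:,2]+z0]
def rast(uv,S=4):
    m=np.zeros((400*S,640*S),np.uint8);hull=cv2.convexHull(((uv+.5)*S-.5).astype(np.float32))
    cv2.fillConvexPoly(m,np.round(hull).astype(np.int32),1);return m
def fit(h,items,x0,a0s,z0=0.):
    # items: list of (d,mask)
    big=[(d,cv2.resize(m.astype(np.float32),None,fx=4,fy=4,interpolation=cv2.INTER_LINEAR)>.5) for d,m in items]
    def cost(p):
        c=0
        for d,m in big:
            r=rast(proj(d,verts(h,p[0],p[1],p[2],z0)))>0
            c+=1-(r&m).sum()/(r|m).sum()
        return c/len(big)
    best=None
    for a in a0s:
        s=np.array([[x0[0],x0[1],a],[x0[0]+.008,x0[1],a],[x0[0],x0[1]+.008,a],[x0[0],x0[1],a+.2]])
        r=minimize(cost,s[0],method="Nelder-Mead",options=dict(initial_simplex=s,maxiter=80,xatol=2e-4,fatol=1e-4))
        if best is None or r.fun<best.fun:best=r
    return best.x,best.fun
E
python3 - <<'E'
from h import *
import pickle
D={};R={}
for n in("top","side"):
    D[n]=eyes.get_image(n);
    R[n]=regions_of(n,"cheese_72_mid")
    print(n,[(round(r["score"],2),np.round(r["point"]).tolist(),int(r["pixels"].sum())) for r in R[n]])
    for q in["board_1","thermometer"]:
        print(q,[(round(r["score"],2),np.round(r["point"],1).tolist()) for r in pinpoint(n,q)])
        R[n+q]=regions_of(n,q);print([(round(r["score"],2),np.round(r["point"],1).tolist(),int(r["pixels"].sum())) for r in R[n+q]])
    print([(q,[(round(r["score"],2),np.round(r["point"],1).tolist()) for r in pinpoint(n,q)]) for q in("cheese_72_mid","cheese_36_mid")])
pickle.dump((D,R),open("s0.pkl","wb"))
E
```

```text
top [(0.71, [295.0, 263.0], 836), (0.33, [273.0, 175.0], 1247)]
board_1 [(0.86, [318.4, 173.0]), (0.79, [271.2, 175.8]), (0.76, [397.0, 180.8]), (0.73, [358.1, 174.7])]
[(0.87, [396.2, 183.0], 1163), (0.83, [356.0, 177.7], 1220), (0.73, [316.4, 173.8], 1199)]
thermometer [(0.83, [443.8, 180.3])]
[(0.8, [441.1, 179.4], 575), (0.6, [192.7, 268.8], 753)]
[('cheese_72_mid', [(0.79, [293.9, 263.5])]), ('cheese_36_mid', [(0.66, [481.0, 263.9])])]
side [(0.64, [338.0, 257.0], 1191)]
board_1 [(0.77, [282.7, 211.4]), (0.61, [322.2, 169.6]), (0.57, [301.4, 192.1])]
[(0.8, [319.4, 168.9], 545), (0.78, [256.6, 235.4], 859), (0.69, [281.0, 210.0], 737), (0.59, [299.2, 190.9], 650)]
thermometer [(0.87, [340.9, 152.1])]
[(0.55, [339.3, 147.5], 310)]
[('cheese_72_mid', [(0.73, [339.5, 252.9])]), ('cheese_36_mid', [(0.67, [407.0, 161.7]), (0.5, [299.7, 189.8])])]
```

```bash
python3 - <<'E'
from h import *
import pickle
D={n:eyes.get_image(n) for n in("top","side")}
res={};
ov={n:cv2.resize(D[n]["img"],None,fx=1,fy=1).copy() for n in D}
xy0={}
for h in DIM:
    its=[]
    for n in D:
        R=regions_of(n,f"cheese_{h}_mid");print(h,n,[(round(r["score"],2),np.round(r["point"]).tolist(),int(r["pixels"].sum())) for r in R[:2]])
        res[h,n]=R
# boards
for n in D:
    hsv=cv2.cvtColor(D[n]["img"],cv2.COLOR_RGB2HSV);m=((hsv[...,0]>9)&(hsv[...,0]<26)&(hsv[...,1]>70)).astype(np.uint8)
    roi=np.zeros_like(m)
    if n=="top":roi[145:205,240:425]=1
    else:roi[150:262,225:350]=1
    m*=roi;D[n]["wood"]=m;k,_,st,ce=cv2.connectedComponentsWithStats(m);print(n,[(s[4],c.round(1).tolist()) for s,c in zip(st[1:],ce[1:]) if s[4]>100])
pickle.dump((D,res),open("s1.pkl","wb"))
E
```

```text
72 top [(0.94, [294.0, 265.0], 897)]
72 side [(0.64, [338.0, 254.0], 1195)]
60 top [(0.79, [387.0, 264.0], 807), (0.71, [482.0, 264.0], 554)]
60 side [(0.93, [378.0, 202.0], 769)]
48 top []
48 side [(0.96, [292.0, 337.0], 834)]
36 top [(0.75, [483.0, 265.0], 554)]
36 side [(0.53, [405.0, 161.0], 350)]
top [(np.int32(1257), [273.0, 172.5]), (np.int32(1250), [314.3, 174.9]), (np.int32(1250), [355.9, 177.2]), (np.int32(1239), [397.3, 179.6])]
side [(np.int32(513), [320.7, 171.4]), (np.int32(597), [301.7, 190.4]), (np.int32(703), [280.8, 211.5]), (np.int32(807), [257.6, 234.9])]
```

```bash
cat > fitall.py <<'E'
from h import *
import pickle,sys
D,res=pickle.load(open("s1.pkl","rb"))
c0={(72,"top"):(293,262),(60,"top"):(389,263),(48,"top"):(193,268),(36,"top"):(481,263),(72,"side"):(339,254),(60,"side"):(379,202),(48,"side"):(293,337),(36,"side"):(406,160)}
def dark(n,h):
    img=D[n]["img"].astype(int);v=img.max(2);sat=v-img.min(2)
    m=((v<62)).astype(np.uint8)
    u,w=c0[h,n];roi=np.zeros_like(m);cv2.circle(roi,(u,w),32 if h>50 else 26,1,-1);m*=roi
    m=cv2.morphologyEx(m,cv2.MORPH_CLOSE,np.ones((3,3)))
    k,l,st,ce=cv2.connectedComponentsWithStats(m);i=1+np.argmax(st[1:,4]);m=(l==i).astype(np.uint8)
    c,_=cv2.findContours(m,cv2.RETR_EXTERNAL,cv2.CHAIN_APPROX_NONE);o=np.zeros_like(m);cv2.drawContours(o,c,-1,1,-1)
    return o
ov={n:D[n]["img"].copy() for n in D};ov={n:cv2.resize(ov[n],None,fx=3,fy=3,interpolation=cv2.INTER_CUBIC) for n in ov}
P={}
for h in DIM:
    ms={n:dark(n,h) for n in D};print(h,{n:int(m.sum()) for n,m in ms.items()})
    x0=unproj(D["top"],c0[h,"top"],h/2000)[:2]
    for nm,ns in(("top",["top"]),("side",["side"]),("both",["top","side"])):
        x,f=fit(h,[(D[n],ms[n]) for n in ns],x0,[-.6,-.2,.2,.6]);a=(np.degrees(x[2])+45)%90-45
        print(h,nm,(x[:2]*1000).round(1),round(a,1),round(f,3))
        for n in ns:
            if nm=="both":
                u=((proj(D[n],verts(h,*x))+.5)*3).round().astype(np.int32)
                cv2.polylines(ov[n],[u[:4],u[4:]],True,(255,0,0) ,1)
    P[h]=(x[0],x[1],np.radians(a))
# boards
def bverts(x,y,a,k,z=.029):
    c,s=np.cos(a),np.sin(a);o=(1.5-k)*.088;Q=[]
    for sx,sy in((-1,-1),(1,-1),(1,1),(-1,1)):
        px,py=sx*.038,sy*.038+o;Q.append((px*c-py*s+x,px*s+py*c+y,z))
    return np.array(Q)
for ns in(["top"],["side"],["top","side"]):
    def cost(p):
        c=0
        for n in ns:
            r=sum(rast(proj(D[n],bverts(*p,k))).astype(int) for k in range(4))>0
            m=cv2.resize(D[n]["wood"].astype(np.float32),None,fx=4,fy=4)>.5
            c+=1-(r&m).sum()/(r|m).sum()
        return c/len(ns)
    c=unproj(D["top"],(335,176),.029)
    s=np.array([[c[0],c[1],0],[c[0]+.01,c[1],0],[c[0],c[1]+.01,0],[c[0],c[1],-.1]])
    r=minimize(cost,s[0],method="Nelder-Mead",options=dict(initial_simplex=s,maxiter=120));p=r.x
    print("boards",ns,p[:2].round(4),np.degrees(p[2]).round(2),round(r.fun,3))
B=[bverts(*p,k).mean(0) for k in range(4)];print(np.round(B,4).tolist())
for n in D:
    for k in range(4):cv2.polylines(ov[n],[((proj(D[n],bverts(*p,k))+.5)*3).round().astype(np.int32)],True,(0,255,0),1)
cv2.imwrite("pics/ovt.png",ov["top"][400:900,480:1530,::-1][:, :][:, :800*1+250][:, 0:1050][:500, :][:, :].copy()[:, :800]);cv2.imwrite("pics/ovt2.png",ov["top"][400:900,1000:1530,::-1]);cv2.imwrite("pics/ovs.png",ov["side"][430:1030+60,650:1300,::-1][:600])
pickle.dump((P,B,p[2]),open("poses.pkl","wb"))
E
python3 fitall.py
```

```text
72 {'top': 881, 'side': 982}
72 top [451.2  81.4] -31.1 0.032
72 side [450.2  80.7] -38.7 0.189
72 both [450.9  81.1] -32.0 0.117
60 {'top': 774, 'side': 544}
60 top [ 442.5 -119.5] -7.9 0.066
60 side [ 442.8 -121.8] -0.9 0.287
60 both [ 442.7 -119.7] -7.5 0.187
48 {'top': 710, 'side': 712}
48 top [441.7 285.5] 34.5 0.113
48 side [443.2 283.4] 29.8 0.21
48 both [441.8 285.3] 33.5 0.164
36 {'top': 564, 'side': 216}
36 top [ 443.1 -313.8] -18.2 0.074
36 side [ 442.1 -314.3] -3.6 0.389
36 both [ 443.2 -313.6] -17.4 0.243
boards ['top'] [ 0.6328 -0.0135] -4.35 0.034
boards ['side'] [ 0.6313 -0.013 ] -4.34 0.059
boards ['top', 'side'] [ 0.6325 -0.0134] -4.23 0.053
[[0.6422, 0.1183, 0.029], [0.6357, 0.0305, 0.029], [0.6292, -0.0572, 0.029], [0.6227, -0.145, 0.029]]
```

View pics/ovt.png

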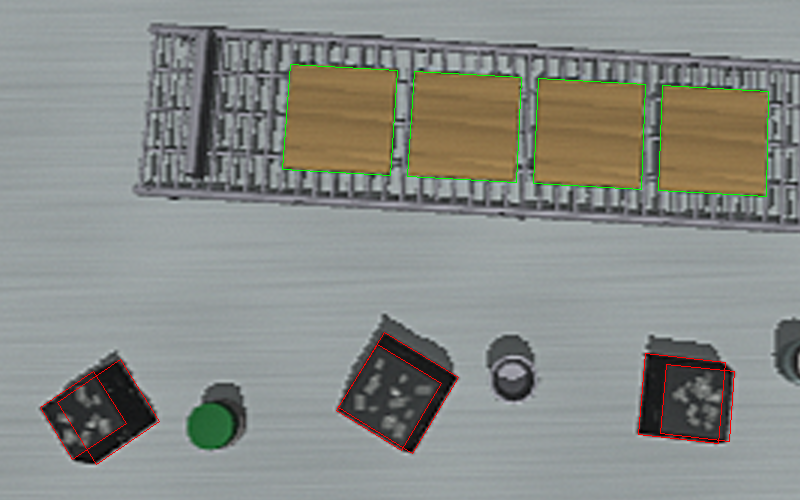

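View pics/ovt2.png

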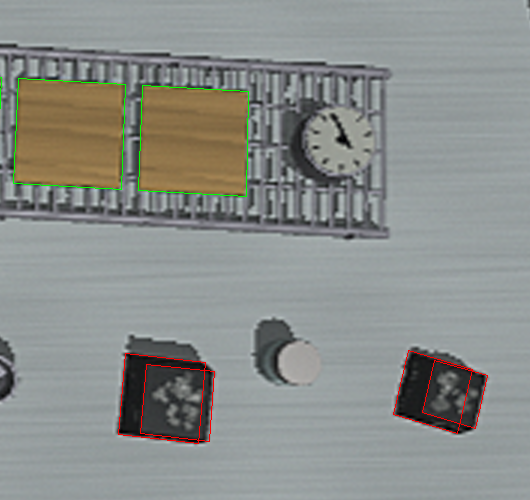

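View pics/ovs.png

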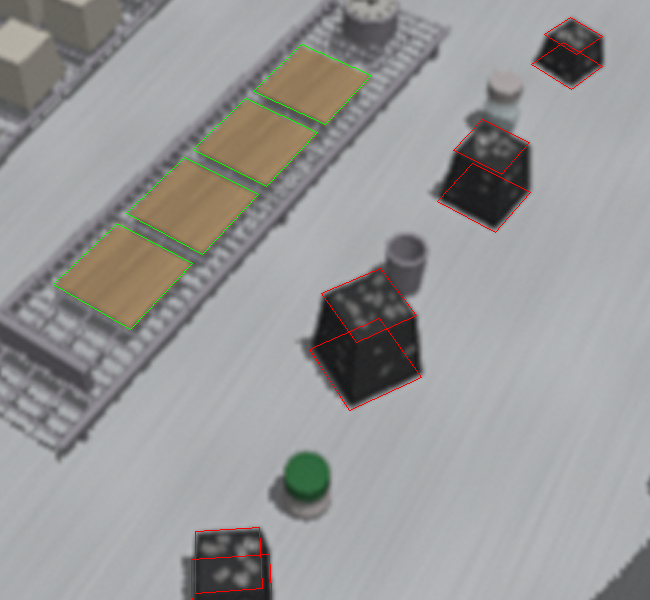

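```bash
python3 - <<'E'
from h import *
import pickle
D,res=pickle.load(open("s1.pkl","rb"));P,B,_=pickle.load(open("poses.pkl","rb"))
rows=[]
for n in D:
    t=[]
    for h in DIM:
        uv=proj(D[n],verts(h,*P[h]));c=uv.mean(0).round().astype(int);r=24
        im=D[n]["img"][c[1]-r:c[1]+r,c[0]-r:c[0]+r];im=cv2.resize(im,(200,200),interpolation=cv2.INTER_NEAREST)
        im=(255*(im/255)**.6).astype(np.uint8);a=im.copy()
        t.append(im)
        u=((uv-c+r+.5)*200/48).round().astype(np.int32);b=im.copy();cv2.polylines(b,[u[:4],u[4:]],True,(255,0,0),1);t.append(b)
    rows+= [np.hstack(t[:4]),np.hstack(t[4:])]
cv2.imwrite("pics/z.png",np.vstack(rows[:])[:, :,::-1][:800])
cv2.imwrite("pics/z.png",cv2.resize(np.vstack(rows)[...,::-1],(600,600)))
E
```

```text
(no output)
```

View pics/z.png

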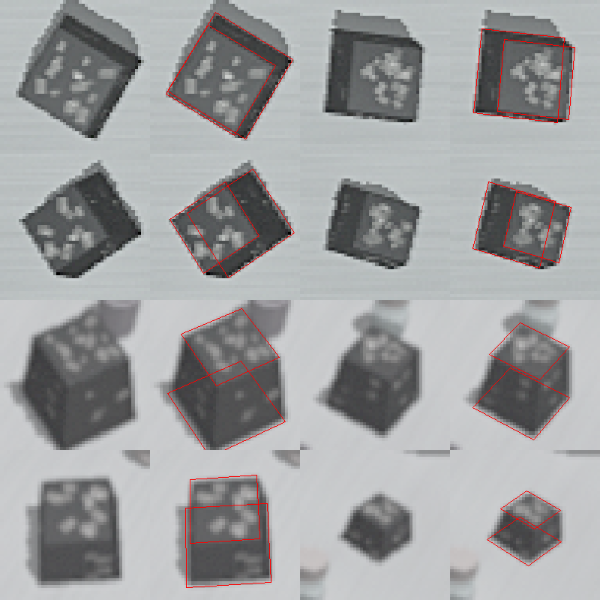

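```bash
cat >> h.py <<'E'
from scipy.spatial.transform import Rotation as Ro
def pose():
    o=ctrl.get_obs();R=Ro.from_rotvec(o["tool_rot"]).as_matrix();z=R[:,2]
    return o,np.array(o["tool_pos"]),(np.degrees(np.arctan2(z[1],z[0]))+90)%180-90,R
def go(x,y,z,a):
    o,p,j,R=pose();d=(np.array([x,y,z])-p)*100;t=(a-j+90)%180-90
    print("t",round(o["t"],2),"pos",p.round(4),"jaw",round(j,1),"tilt",R[:,1].round(3),"q6",round(o["q"][5],2),"op",round(o["opening"],4),"F",np.round(o["contact_force"],1))
    print("delta cm",d.round(2),"turn",round(t,1),"rows",max(abs(d).max()/4.17,np.linalg.norm(d)/4.17,abs(t)/7.16).round(1))
E
python3 -c "
from h import *
import pickle;print(pickle.load(open('poses.pkl','rb')))
go(.442,.285,.13,33.5)"
```

```text
({72: (np.float64(0.4509003859418506), np.float64(0.08114864756599029), np.float64(-0.5584191068767745)), 60: (np.float64(0.44273627843378893), np.float64(-0.11974053095457338), np.float64(-0.13110696454398113)), 48: (np.float64(0.4417564834333608), np.float64(0.28528879355467485), np.float64(0.5852945160295473)), 36: (np.float64(0.44321451170841564), np.float64(-0.3135823991611838), np.float64(-0.3030540594410227))}, [array([0.64219625, 0.11827573, 0.029     ]), array([0.63570827, 0.03051522, 0.029     ]), array([ 0.6292203 , -0.05724528,  0.029     ]), array([ 0.62273232, -0.14500579,  0.029     ])], np.float64(-0.07379396831011606))
t 1.4 pos [0.1642 0.603  0.2313] jaw 74.8 tilt [ 0. -0. -1.] q6 -0.12 op 0.0852 F [-0.4 -0.1  0.4]
delta cm [ 27.78 -31.8  -10.13] turn -41.3 rows 10.4
```

play_rows([
  {"x": 2.3, "y": -2.65, "turn": -3.4},
  {"x": 2.3, "y": -2.65, "turn": -3.4},
  {"x": 2.3, "y": -2.65, "turn": -3.4},
  {"x": 2.3, "y": -2.65, "turn": -3.4},
  {"x": 2.3, "y": -2.65, "turn": -3.4},
  {"x": 2.3, "y": -2.65, "turn": -3.4},
  {"x": 2.3, "y": -2.65, "turn": -3.4},
  {"x": 2.3, "y": -2.65, "turn": -3.4},
], squeeze=40)

```text
invalid input
```

play_rows([
  {"x": 2.35, "y": -2.65, "turn": -3.5},
  {"x": 2.35, "y": -2.65, "turn": -3.5},
  {"x": 2.35, "y": -2.65, "z": -2, "turn": -3.5},
  {"x": 2.35, "y": -2.65, "z": -3, "turn": -3.5},
  {"z": -3},
  {"z": -2},
  {},
  {},
])

```text
invalid input
```

```bash
python3 -c "
from h import *
go(.4418,.2853,.008,33.5)
for n in('top','side'):
    cv2.imwrite(f'pics/{n}1.png',eyes.get_image(n)['img'][...,::-1])"
```

```text
t 1.4 pos [0.1642 0.603  0.2313] jaw 74.8 tilt [ 0. -0. -1.] q6 -0.12 op 0.0852 F [-0.4 -0.1  0.4]
delta cm [ 27.76 -31.77 -22.33] turn -41.3 rows 11.4
```

View pics/side1.png

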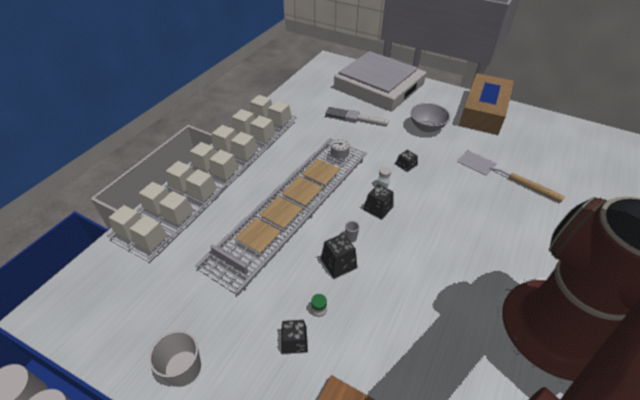

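play_rows([
  {"x": 2.3, "y": -2.65, "z": 0, "turn": -3.4, "jaw": 8},
  {"x": 2.3, "y": -2.65, "z": 0, "turn": -3.4, "jaw": 8},
  {"x": 2.3, "y": -2.65, "z": 0, "turn": -3.4, "jaw": 8},
  {"x": 2.3, "y": -2.65, "z": 0, "turn": -3.4, "jaw": 8},
  {"x": 2.3, "y": -2.65, "z": 0, "turn": -3.4, "jaw": 8},
  {"x": 2.3, "y": -2.65, "z": 0, "turn": -3.4, "jaw": 8},
  {"x": 2.3, "y": -2.65, "z": 0, "turn": -3.4, "jaw": 8},
  {"x": 2.3, "y": -2.65, "z": 0, "turn": -3.4, "jaw": 8},
], squeeze=40)

```text
t: 2.17
tool_pos: [0.349, 0.3897, 0.2315]
tool_rot: [-1.491, 0.581, -0.581]
contact_force: [0.2, 0.1, -0.7]
opening: 0.0797
```

play_rows([
  {"x": 2.32, "y": -2.61, "z": 0, "turn": -3.5, "jaw": 8},
  {"x": 2.32, "y": -2.61, "z": 0, "turn": -3.5, "jaw": 8},
  {"x": 2.32, "y": -2.61, "z": -1, "turn": -3.5, "jaw": 8},
  {"x": 2.32, "y": -2.61, "z": -3, "turn": -3.5, "jaw": 8},
  {"x": 0, "y": 0, "z": -3, "turn": 0, "jaw": 8},
  {"x": 0, "y": 0, "z": -3, "turn": 0, "jaw": 8},
  {"x": 0, "y": 0, "z": -2, "turn": 0, "jaw": 8},
  {"x": 0, "y": 0, "z": 0, "turn": 0, "jaw": 8},
], squeeze=40)

```text
t: 2.83
tool_pos: [0.4355, 0.2871, 0.1086]
tool_rot: [-1.439, 0.774, -0.764]
contact_force: [-0.6, 0.1, -1.4]
opening: 0.0802
```

```bash
python3 -c "
from h import *
go(.4418,.2853,.008,33.5)
for n in('top','side'):
    cv2.imwrite(f'pics/{n}2.png',eyes.get_image(n)['img'][...,::-1])"
```

```text
t 2.83 pos [0.4355 0.2871 0.1086] jaw 33.5 tilt [-0.009 -0.004 -1.   ] q6 -0.15 op 0.0802 F [-0.6  0.1 -1.4]
delta cm [  0.63  -0.18 -10.06] turn -0.0 rows 2.4
```

View pics/side2.png

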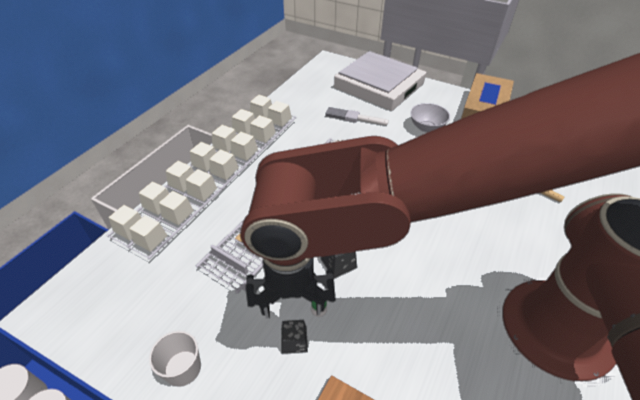

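View pics/top2.png

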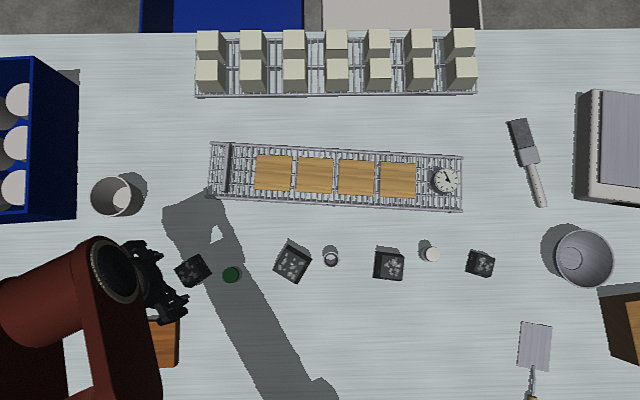

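play_rows([
  {"x": 0, "y": 0, "z": -1, "turn": 0, "jaw": 8},
  {"x": 0, "y": 0, "z": -1.5, "turn": 0, "jaw": 8},
  {"x": 0, "y": 0, "z": -1, "turn": 0, "jaw": 8},
  {"x": 0, "y": 0, "z": 0, "turn": 0, "jaw": 8},
  {"x": 0, "y": 0, "z": 0, "turn": 0, "jaw": 8},
])

```text
t: 3.35
tool_pos: [0.4387, 0.2893, 0.0793]
tool_rot: [-1.431, 0.768, -0.767]
contact_force: [0.5, 0.3, 0.0]
opening: 0.0799
```

```bash
python3 -c "
from h import *
go(.4418,.2853,.008,33.5)"
```

```text
t 3.35 pos [0.4387 0.2893 0.0793] jaw 33.6 tilt [-0. -0. -1.] q6 -0.15 op 0.0799 F [0.5 0.3 0. ]
delta cm [ 0.31 -0.4  -7.13] turn -0.1 rows 1.7
```

play_rows([
  {"x": 0.3, "y": -0.4, "z": 0, "turn": 0, "jaw": 8},
  {"x": 0, "y": 0, "z": -2, "turn": 0, "jaw": 8},
  {"x": 0, "y": 0, "z": -2, "turn": 0, "jaw": 8},
  {"x": 0, "y": 0, "z": -2, "turn": 0, "jaw": 8},
  {"x": 0, "y": 0, "z": -1.1, "turn": 0, "jaw": 8},
  {"x": 0, "y": 0, "z": 0, "turn": 0, "jaw": 8},
  {"x": 0, "y": 0, "z": 0, "turn": 0, "jaw": 6},
  {"x": 0, "y": 0, "z": 0, "turn": 0, "jaw": 5.5},
])

```text
t: 4.02
tool_pos: [0.443, 0.2856, 0.0097]
tool_rot: [-1.429, 0.766, -0.769]
contact_force: [0.1, 0.2, 0.3]
opening: 0.0577
```

play_rows([
  {"x": 0, "y": 0, "z": 0, "turn": 0, "jaw": 3},
  {"x": 0, "y": 0, "z": 0, "turn": 0, "jaw": 3},
  {"x": 0, "y": 0, "z": 0, "turn": 0, "jaw": 3},
  {"x": 0, "y": 0, "z": 0, "turn": 0, "jaw": 3},
])

```text
t: 4.35
tool_pos: [0.4434, 0.2859, 0.0103]
tool_rot: [-1.428, 0.765, -0.769]
contact_force: [0.1, -0.4, 6.7]
opening: 0.0467
```

```bash
python3 -c "
from h import *
go(.4418,.2853,.008,33.5)
cv2.imwrite('pics/side3.png',eyes.get_image('side')['img'][200:,150:470,::-1])"
```

```text
t 4.35 pos [0.4434 0.2859 0.0103] jaw 33.6 tilt [ 0.003  0.001 -1.   ] q6 -0.15 op 0.0467 F [ 0.1 -0.4  6.7]
delta cm [-0.16 -0.06 -0.23] turn -0.1 rows 0.1
```

View pics/side3.png

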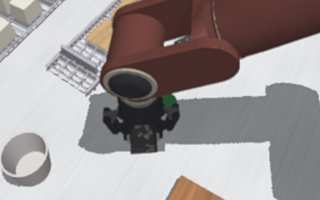

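play_rows([
  {"x": 0, "y": 0, "z": 1, "turn": 0, "jaw": 3},
  {"x": 0, "y": 0, "z": 2, "turn": 0, "jaw": 3},
  {"x": 0, "y": 0, "z": 3, "turn": 0, "jaw": 3},
  {"x": 0, "y": 0, "z": 3, "turn": 0, "jaw": 3},
  {"x": 0, "y": 0, "z": 3, "turn": 0, "jaw": 3},
  {"x": 0, "y": 0, "z": 0, "turn": 0, "jaw": 3},
], squeeze=55)

```text
t: 4.9
tool_pos: [0.4455, 0.2869, 0.136]
tool_rot: [-1.421, 0.76, -0.773]
contact_force: [1.3, -0.2, -0.2]
opening: 0.0463
```

```bash
python3 -c "
from h import *
go(.6357,.0305,.1303,-4.2)
for n in('top','side'):
    cv2.imwrite(f'pics/{n}4.png',eyes.get_image(n)['img'][...,::-1])"
```

```text
t 4.9 pos [0.4455 0.2869 0.136 ] jaw 33.6 tilt [ 0.011  0.005 -1.   ] q6 -0.15 op 0.0463 F [ 1.3 -0.2 -0.2]
delta cm [ 19.02 -25.64  -0.57] turn -37.8 rows 7.7
```

View pics/side4.png

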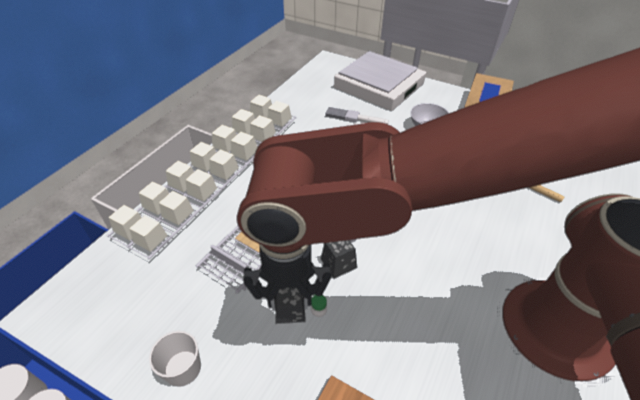

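The 48 is held and hangs at about (290,303), upright. Carrying it to board_2.

play_rows([
  {"x": 1.35, "y": -1.83, "z": 0, "turn": -2.7, "jaw": 3},
  {"x": 1.35, "y": -1.83, "z": 0, "turn": -2.7, "jaw": 3},
  {"x": 1.35, "y": -1.83, "z": 0, "turn": -2.7, "jaw": 3},
  {"x": 1.35, "y": -1.83, "z": 0, "turn": -2.7, "jaw": 3},
  {"x": 1.35, "y": -1.83, "z": 0, "turn": -2.7, "jaw": 3},
  {"x": 1.35, "y": -1.83, "z": 0, "turn": -2.7, "jaw": 3},
  {"x": 1.35, "y": -1.83, "z": 0, "turn": -2.7, "jaw": 3},
  {"x": 1.35, "y": -1.83, "z": 0, "turn": -2.7, "jaw": 3},
])

```text
t: 5.67
tool_pos: [0.5485, 0.1375, 0.1254]
tool_rot: [-1.303, 1.059, -1.053]
contact_force: [1.2, -0.3, -1.7]
opening: 0.0464
```

play_rows([
  {"x": 1.35, "y": -1.83, "z": 0, "turn": -2.7, "jaw": 3},
  {"x": 1.35, "y": -1.83, "z": 0, "turn": -2.7, "jaw": 3},
  {"x": 1.35, "y": -1.83, "z": 0, "turn": -2.7, "jaw": 3},
  {"x": 1.35, "y": -1.83, "z": 0, "turn": -2.7, "jaw": 3},
  {"x": 1.35, "y": -1.83, "z": -1, "turn": -2.7, "jaw": 3},
  {"x": 1.35, "y": -1.83, "z": -1.5, "turn": -2.7, "jaw": 3},
  {"x": 0, "y": 0, "z": -1, "turn": 0, "jaw": 3},
  {"x": 0, "y": 0, "z": 0, "turn": 0, "jaw": 3},
])

```text
t: 6.33
tool_pos: [0.6275, 0.0284, 0.0876]
tool_rot: [-1.179, 1.272, -1.259]
contact_force: [-1.7, 0.4, -2.3]
opening: 0.0462
```

```bash
python3 -c "
from h import *
go(.6357,.0305,.0423,-4.2)
for n in('top','side'):
    cv2.imwrite(f'pics/{n}5.png',eyes.get_image(n)['img'][...,::-1])"
```

```text
t 6.33 pos [0.6275 0.0284 0.0876] jaw -4.3 tilt [-0.009  0.001 -1.   ] q6 0.0 op 0.0462 F [-1.7  0.4 -2.3]
delta cm [ 0.82  0.21 -4.53] turn 0.1 rows 1.1
```

View pics/side5.png

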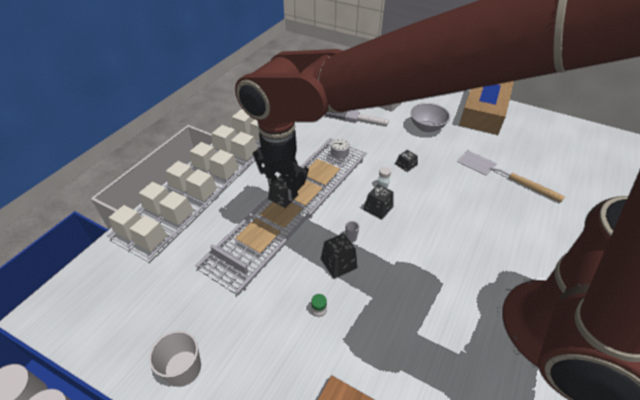

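View pics/top5.png

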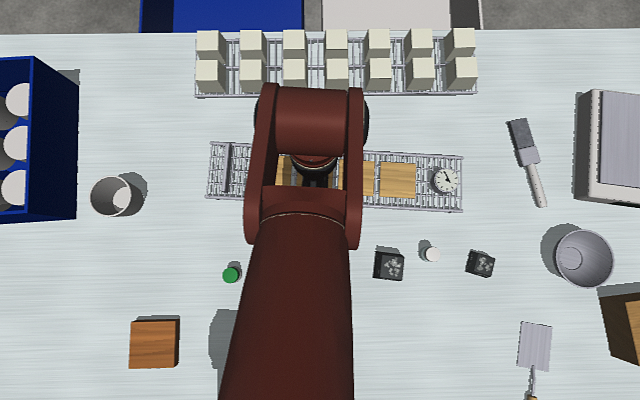

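play_rows([
  {"x": 0.4, "y": 0.1, "z": -1, "turn": 0, "jaw": 3},
  {"x": 0, "y": 0, "z": -1, "turn": 0, "jaw": 3},
  {"x": 0, "y": 0, "z": -0.5, "turn": 0, "jaw": 3},
  {"x": 0, "y": 0, "z": 0, "turn": 0, "jaw": 3},
  {"x": 0, "y": 0, "z": 0, "turn": 0, "jaw": 3},
  {"x": 0, "y": 0, "z": 0, "turn": 0, "jaw": 3},
])

```text
t: 6.93
tool_pos: [0.6349, 0.0301, 0.0684]
tool_rot: [-1.173, 1.263, -1.263]
contact_force: [1.5, -0.4, -0.9]
opening: 0.0463
```

```bash
python3 -c "
from h import *
go(.6357,.0305,.0403,-4.2)"
```

```text
t 6.93 pos [0.6349 0.0301 0.0684] jaw -4.2 tilt [ 0. -0. -1.] q6 0.0 op 0.0463 F [ 1.5 -0.4 -0.9]
delta cm [ 0.08  0.04 -2.81] turn 0.0 rows 0.7
```

play_rows([
  {"x": 0.1, "y": 0, "z": -0.8, "turn": 0, "jaw": 3},
  {"x": 0, "y": 0, "z": -0.8, "turn": 0, "jaw": 3},
  {"x": 0, "y": 0, "z": -0.5, "turn": 0, "jaw": 3},
  {"x": 0, "y": 0, "z": -0.4, "turn": 0, "jaw": 3},
  {"x": 0, "y": 0, "z": 0, "turn": 0, "jaw": 3},
  {"x": 0, "y": 0, "z": 0, "turn": 0, "jaw": 3},
])

```text
t: 7.43
tool_pos: [0.6354, 0.0299, 0.0424]
tool_rot: [-1.174, 1.264, -1.263]
contact_force: [0.5, -0.3, -0.5]
opening: 0.0466
```

play_rows([
  {"x": 0, "y": 0, "z": -0.15, "turn": 0, "jaw": 3},
  {"x": 0, "y": 0, "z": -0.15, "turn": 0, "jaw": 3},
  {"x": 0, "y": 0, "z": -0.1, "turn": 0, "jaw": 3},
  {"x": 0, "y": 0, "z": 0, "turn": 0, "jaw": 3},
  {"x": 0, "y": 0, "z": 0, "turn": 0, "jaw": 3},
])

```text
t: 7.85
tool_pos: [0.6361, 0.0299, 0.0395]
tool_rot: [-1.173, 1.263, -1.264]
contact_force: [-0.0, 0.9, -0.1]
opening: 0.046
```

play_rows([
  {"x": 0, "y": 0, "z": -0.1, "turn": 0, "jaw": 3},
  {"x": 0, "y": 0, "z": -0.1, "turn": 0, "jaw": 3},
  {"x": 0, "y": 0, "z": 0, "turn": 0, "jaw": 3},
  {"x": 0, "y": 0, "z": 0, "turn": 0, "jaw": 3},
])

```text
t: 8.18
tool_pos: [0.6361, 0.0299, 0.0395]
tool_rot: [-1.174, 1.263, -1.263]
contact_force: [-5.9, -1.2, 9.8]
opening: 0.0463
```

play_rows([
  {"x": 0, "y": 0, "z": 0.05, "turn": 0, "jaw": 5},
  {"x": 0, "y": 0, "z": 0, "turn": 0, "jaw": 6},
  {"x": 0, "y": 0, "z": 0, "turn": 0, "jaw": 6.5},
  {"x": 0, "y": 0, "z": 0, "turn": 0, "jaw": 7},
  {"x": 0, "y": 0, "z": 1, "turn": 0, "jaw": 7.4},
  {"x": 0, "y": 0, "z": 3, "turn": 0, "jaw": 7.4},
  {"x": 0, "y": 0, "z": 4, "turn": 0, "jaw": 7.6},
  {"x": 0, "y": 0, "z": 4, "turn": 0, "jaw": 7.6},
], squeeze=40)

```text
t: 8.85
tool_pos: [0.6346, 0.03, 0.158]
tool_rot: [-1.176, 1.266, -1.262]
contact_force: [1.1, 0.4, -0.1]
opening: 0.0761
```

```bash
python3 -c "
from h import *
go(.4509,.0811,.12,-32)"
```

```text
t 8.85 pos [0.6346 0.03   0.158 ] jaw -4.2 tilt [-0.003  0.    -1.   ] q6 0.0 op 0.0761 F [ 1.1  0.4 -0.1]
delta cm [-18.37   5.11  -3.8 ] turn -27.8 rows 4.7
```

play_rows([
  {"x": -2.3, "y": 0.64, "z": 0, "turn": -3.5, "jaw": 8},
  {"x": -2.3, "y": 0.64, "z": 0, "turn": -3.5, "jaw": 8},
  {"x": -2.3, "y": 0.64, "z": 0, "turn": -3.5, "jaw": 8},
  {"x": -2.3, "y": 0.64, "z": 0, "turn": -3.5, "jaw": 8},
  {"x": -2.3, "y": 0.64, "z": 0, "turn": -3.5, "jaw": 8},
  {"x": -2.3, "y": 0.64, "z": 0, "turn": -3.5, "jaw": 8.2},
  {"x": -2.3, "y": 0.64, "z": 0, "turn": -3.5, "jaw": 8.2},
  {"x": -2.3, "y": 0.64, "z": 0, "turn": -3.5, "jaw": 8.2},
])

```text
t: 9.52
tool_pos: [0.4507, 0.0813, 0.1582]
tool_rot: [-0.886, 1.612, -1.613]
contact_force: [-0.4, 1.3, 0.1]
opening: 0.0817
```

play_rows([
  {"x": 0, "y": 0, "z": -2, "turn": 0, "jaw": 8.2},
  {"x": 0, "y": 0, "z": -2, "turn": 0, "jaw": 8.2},
  {"x": 0, "y": 0, "z": -1, "turn": 0, "jaw": 8.2},
  {"x": 0, "y": 0, "z": 0, "turn": 0, "jaw": 8.2},
  {"x": 0, "y": 0, "z": 0, "turn": 0, "jaw": 8.2},
])

```text
t: 9.93
tool_pos: [0.4516, 0.0811, 0.1077]
tool_rot: [-0.889, 1.611, -1.61]
contact_force: [-0.0, 0.3, 0.3]
opening: 0.0823
```

```bash
python3 -c "
from h import *
go(.4509,.0811,.016,-32)
for n in('top','side'):
    cv2.imwrite(f'pics/{n}6.png',eyes.get_image(n)['img'][...,::-1])"
```

```text
t 9.93 pos [0.4516 0.0811 0.1077] jaw -32.2 tilt [-0.001  0.    -1.   ] q6 0.58 op 0.0823 F [-0.   0.3  0.3]
delta cm [-0.07  0.   -9.17] turn 0.2 rows 2.2
```

View pics/side6.png

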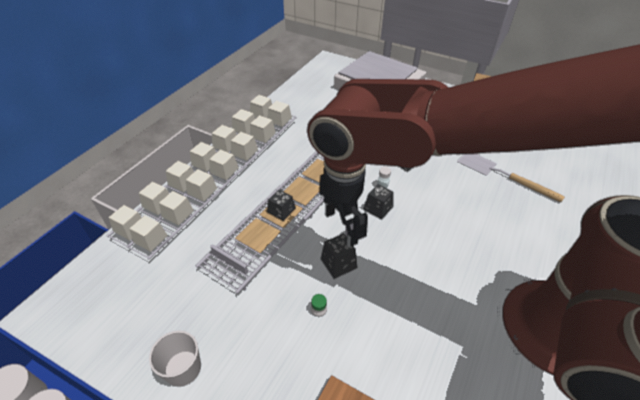

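View pics/top6.png

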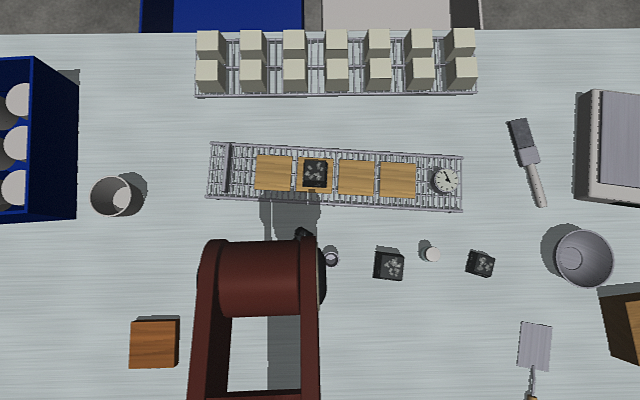

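The 48 is standing centred on board_2, at (315,172) in the top view. Descending over the 72.

play_rows([
  {"x": 0, "y": 0, "z": -1.5, "turn": 0, "jaw": 8.2},
  {"x": 0, "y": 0, "z": -2, "turn": 0, "jaw": 8.2},
  {"x": 0, "y": 0, "z": -2, "turn": 0, "jaw": 8.2},
  {"x": 0, "y": 0, "z": -2, "turn": 0, "jaw": 8.2},
  {"x": 0, "y": 0, "z": -1.7, "turn": 0, "jaw": 8.2},
  {"x": 0, "y": 0, "z": 0, "turn": 0, "jaw": 8.2},
  {"x": 0, "y": 0, "z": 0, "turn": 0, "jaw": 6.8},
  {"x": 0, "y": 0, "z": 0, "turn": 0, "jaw": 6.3},
])

```text
t: 10.7
tool_pos: [0.4532, 0.0811, 0.0173]
tool_rot: [-0.886, 1.609, -1.611]
contact_force: [0.8, 1.0, 0.1]
opening: 0.0631
```

play_rows([
  {"x": 0, "y": 0, "z": 0, "turn": 0, "jaw": 4},
  {"x": 0, "y": 0, "z": 0, "turn": 0, "jaw": 4},
  {"x": 0, "y": 0, "z": 0, "turn": 0, "jaw": 4},
  {"x": 0, "y": 0, "z": 0, "turn": 0, "jaw": 4},
])

```text
t: 11.03
tool_pos: [0.4536, 0.0813, 0.0181]
tool_rot: [-0.885, 1.608, -1.611]
contact_force: [-0.8, 0.5, 5.3]
opening: 0.056
```

play_rows([
  {"x": 0, "y": 0, "z": 1, "turn": 0, "jaw": 4},
  {"x": 0, "y": 0, "z": 2, "turn": 0, "jaw": 4},
  {"x": 0, "y": 0, "z": 3, "turn": 0, "jaw": 4},
  {"x": 0, "y": 0, "z": 3, "turn": 0, "jaw": 4},
  {"x": 0, "y": 0, "z": 2, "turn": 0, "jaw": 4},
  {"x": 0, "y": 0, "z": 0.5, "turn": 0, "jaw": 4},
  {"x": 0, "y": 0, "z": 0, "turn": 0, "jaw": 4},
], squeeze=55)

```text
t: 11.62
tool_pos: [0.4532, 0.0811, 0.1331]
tool_rot: [-0.884, 1.607, -1.611]
contact_force: [-0.5, 0.7, -3.8]
opening: 0.0553
```

play_rows([
  {"x": 0.8, "y": -1, "z": 0, "turn": 2, "jaw": 4},
  {"x": 1.3, "y": -1.7, "z": 0, "turn": 2, "jaw": 4},
  {"x": 1.3, "y": -1.7, "z": 0, "turn": 2, "jaw": 4},
  {"x": 1.3, "y": -1.7, "z": 0, "turn": 2, "jaw": 4},
  {"x": 1.3, "y": -1.7, "z": 0, "turn": 2, "jaw": 4},
  {"x": 1.3, "y": -1.7, "z": 0, "turn": 2, "jaw": 4},
  {"x": 1.3, "y": -1.7, "z": 0, "turn": 2, "jaw": 4},
  {"x": 1.3, "y": -1.7, "z": 0, "turn": 2, "jaw": 4},
])

```text
t: 12.28
tool_pos: [0.5496, -0.0485, 0.1277]
tool_rot: [-1.066, 1.417, -1.411]
contact_force: [-0.1, 0.2, -2.7]
opening: 0.0552
```

play_rows([
  {"x": 1.3, "y": -1.7, "z": 0, "turn": 2, "jaw": 4},
  {"x": 1.3, "y": -1.7, "z": 0, "turn": 2, "jaw": 4},
  {"x": 1.3, "y": -1.7, "z": 0, "turn": 2, "jaw": 4},
  {"x": 1.3, "y": -1.7, "z": 0, "turn": 2, "jaw": 4},
  {"x": 1.2, "y": -1.6, "z": 0, "turn": 2, "jaw": 4},
  {"x": 1, "y": -1.3, "z": 0, "turn": 1.8, "jaw": 4},
  {"x": 0, "y": 0, "z": 0, "turn": 0, "jaw": 4},
  {"x": 0, "y": 0, "z": 0, "turn": 0, "jaw": 4},
])

```text
t: 12.95
tool_pos: [0.6235, -0.1449, 0.1278]
tool_rot: [-1.173, 1.271, -1.264]
contact_force: [0.9, 0.1, -3.8]
opening: 0.0555
```

```bash
python3 -c "
from h import *
go(.6227,-.145,.0471,-4.2)
for n in('top','side'):
    cv2.imwrite(f'pics/{n}7.png',eyes.get_image(n)['img'][...,::-1])"
```

```text
t 12.95 pos [ 0.6235 -0.1449  0.1278] jaw -4.5 tilt [-0.004  0.002 -1.   ] q6 -0.27 op 0.0555 F [ 0.9  0.1 -3.8]
delta cm [-0.08 -0.01 -8.07] turn 0.3 rows 1.9
```

View pics/side7.png

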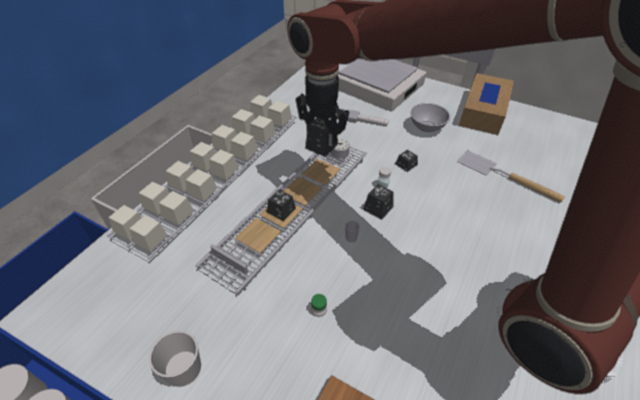

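play_rows([
  {"x": 0, "y": 0, "z": -1.5, "turn": 0.3, "jaw": 4},
  {"x": 0, "y": 0, "z": -1.8, "turn": 0, "jaw": 4},
  {"x": 0, "y": 0, "z": -1.8, "turn": 0, "jaw": 4},
  {"x": 0, "y": 0, "z": -1.3, "turn": 0, "jaw": 4},
  {"x": 0, "y": 0, "z": -0.8, "turn": 0, "jaw": 4},
  {"x": 0, "y": 0, "z": -0.3, "turn": 0, "jaw": 4},
  {"x": 0, "y": 0, "z": 0, "turn": 0, "jaw": 4},
  {"x": 0, "y": 0, "z": 0, "turn": 0, "jaw": 4},
])

```text
t: 13.72
tool_pos: [0.6253, -0.1449, 0.0563]
tool_rot: [-1.174, 1.261, -1.263]
contact_force: [-0.0, -0.5, -2.8]
opening: 0.0555
```

play_rows([
  {"x": 0, "y": 0, "z": -0.15, "turn": 0, "jaw": 4},
  {"x": 0, "y": 0, "z": -0.15, "turn": 0, "jaw": 4},
  {"x": 0, "y": 0, "z": 0, "turn": 0, "jaw": 4},
  {"x": 0, "y": 0, "z": 0, "turn": 0, "jaw": 4},
])

```text
t: 14.05
tool_pos: [0.625, -0.145, 0.0531]
tool_rot: [-1.174, 1.262, -1.263]
contact_force: [-0.3, -0.7, -3.1]
opening: 0.055
```

play_rows([
  {"x": -0.1, "y": 0, "z": -0.15, "turn": 0, "jaw": 4},
  {"x": -0.1, "y": 0, "z": -0.15, "turn": 0, "jaw": 4},
  {"x": 0, "y": 0, "z": -0.15, "turn": 0, "jaw": 4},
  {"x": 0, "y": 0, "z": -0.1, "turn": 0, "jaw": 4},
  {"x": 0, "y": 0, "z": 0, "turn": 0, "jaw": 4},
  {"x": 0, "y": 0, "z": 0, "turn": 0, "jaw": 4},
])

```text
t: 14.55
tool_pos: [0.6228, -0.1449, 0.0474]
tool_rot: [-1.174, 1.262, -1.262]
contact_force: [-2.1, 0.4, -0.0]
opening: 0.0555
```

play_rows([
  {"x": 0, "y": 0, "z": -0.1, "turn": 0, "jaw": 4},
  {"x": 0, "y": 0, "z": 0, "turn": 0, "jaw": 4},
  {"x": 0, "y": 0, "z": 0, "turn": 0, "jaw": 5.7},
  {"x": 0, "y": 0, "z": 0, "turn": 0, "jaw": 6.5},
  {"x": 0, "y": 0, "z": 0, "turn": 0, "jaw": 7.2},
  {"x": 0, "y": 0, "z": 0, "turn": 0, "jaw": 7.6},
  {"x": 0, "y": 0, "z": 0, "turn": 0, "jaw": 7.8},
  {"x": 0, "y": 0, "z": 0.5, "turn": 0, "jaw": 7.8},
], squeeze=40)

```text
t: 15.22
tool_pos: [0.622, -0.1446, 0.0501]
tool_rot: [-1.175, 1.264, -1.261]
contact_force: [-1.0, -0.0, -0.2]
opening: 0.0778
```

play_rows([
  {"x": 0, "y": 0, "z": 1.5, "turn": 0, "jaw": 7.8},
  {"x": 0, "y": 0, "z": 3, "turn": 0, "jaw": 7.8},
  {"x": 0, "y": 0, "z": 3, "turn": 0, "jaw": 7.8},
  {"x": 0, "y": 0, "z": 3, "turn": 0, "jaw": 7.8},
  {"x": -1, "y": 0, "z": 0, "turn": 0, "jaw": 7.8},
])

```text
t: 15.63
tool_pos: [0.618, -0.1465, 0.1665]
tool_rot: [-1.167, 1.248, -1.272]
contact_force: [1.7, -0.5, 2.1]
opening: 0.078
```

```bash
python3 -c "
from h import *
go(.4427,-.1197,.1,-7.5)"
```

```text
t 15.63 pos [ 0.618  -0.1465  0.1665] jaw -4.1 tilt [ 0.015 -0.005 -1.   ] q6 -0.28 op 0.078 F [ 1.7 -0.5  2.1]
delta cm [-17.53   2.68  -6.65] turn -3.4 rows 4.5
```

play_rows([
  {"x": -2.1, "y": 0.3, "z": 0, "turn": -0.4, "jaw": 8},
  {"x": -2.1, "y": 0.3, "z": 0, "turn": -0.4, "jaw": 8},
  {"x": -2.1, "y": 0.3, "z": 0, "turn": -0.4, "jaw": 8},
  {"x": -2.1, "y": 0.3, "z": 0, "turn": -0.4, "jaw": 8},
  {"x": -2.1, "y": 0.3, "z": 0, "turn": -0.4, "jaw": 8},
  {"x": -2.1, "y": 0.3, "z": -1, "turn": -0.4, "jaw": 8},
  {"x": -2.1, "y": 0.3, "z": -2, "turn": -0.5, "jaw": 8},
  {"x": -2.1, "y": 0.4, "z": -2, "turn": -0.5, "jaw": 8},
])

```text
t: 16.3
tool_pos: [0.4451, -0.1204, 0.1079]
tool_rot: [-1.142, 1.301, -1.309]
contact_force: [0.5, -0.4, -0.9]
opening: 0.0801
```

play_rows([
  {"x": 0, "y": 0, "z": -1, "turn": 0, "jaw": 8},
  {"x": 0, "y": 0, "z": 0, "turn": 0, "jaw": 8},
  {"x": 0, "y": 0, "z": 0, "turn": 0, "jaw": 8},
  {"x": 0, "y": 0, "z": 0, "turn": 0, "jaw": 8},
])

```text
t: 16.63
tool_pos: [0.4467, -0.1206, 0.0983]
tool_rot: [-1.143, 1.302, -1.308]
contact_force: [0.3, 0.5, 0.2]
opening: 0.0801
```

```bash
python3 -c "
from h import *
go(.4427,-.1197,.012,-7.5)
for n in('top','side'):
    cv2.imwrite(f'pics/{n}8.png',eyes.get_image(n)['img'][...,::-1])"
```

```text
t 16.63 pos [ 0.4467 -0.1206  0.0983] jaw -7.5 tilt [ 0.003 -0.001 -1.   ] q6 -0.29 op 0.0801 F [0.3 0.5 0.2]
delta cm [-0.4   0.09 -8.63] turn 0.0 rows 2.1
```

View pics/side8.png

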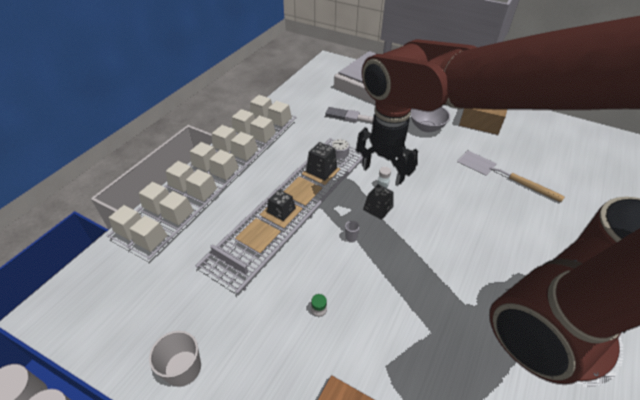

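View pics/top8.png

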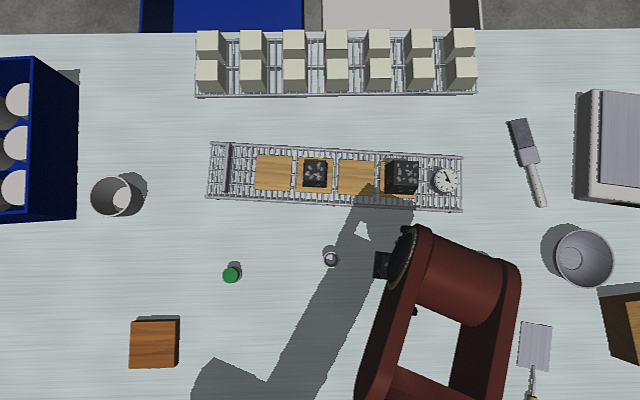

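The 72 is standing on board_4 beside the thermometer, at about (400,178) in the top view. Next is the 60.

play_rows([
  {"x": -0.4, "y": 0.1, "z": -1, "turn": 0, "jaw": 8},
  {"x": 0, "y": 0, "z": -2, "turn": 0, "jaw": 8},
  {"x": 0, "y": 0, "z": -2, "turn": 0, "jaw": 8},
  {"x": 0, "y": 0, "z": -2, "turn": 0, "jaw": 8},
  {"x": 0, "y": 0, "z": -1.6, "turn": 0, "jaw": 8},
  {"x": 0, "y": 0, "z": 0, "turn": 0, "jaw": 8},
  {"x": 0, "y": 0, "z": 0, "turn": 0, "jaw": 6.4},
  {"x": 0, "y": 0, "z": 0, "turn": 0, "jaw": 5.8},
])

```text
t: 17.4
tool_pos: [0.4415, -0.1192, 0.011]
tool_rot: [-1.144, 1.304, -1.306]
contact_force: [-0.2, 0.4, 0.9]
opening: 0.0585
```

play_rows([
  {"x": 0, "y": 0, "z": 0, "turn": 0, "jaw": 3.5},
  {"x": 0, "y": 0, "z": 0, "turn": 0, "jaw": 3.5},
  {"x": 0, "y": 0, "z": 0, "turn": 0, "jaw": 3.5},
  {"x": 0, "y": 0, "z": 0, "turn": 0, "jaw": 3.5},
])

```text
t: 17.73
tool_pos: [0.4423, -0.1196, 0.012]
tool_rot: [-1.143, 1.302, -1.308]
contact_force: [-0.8, -0.2, 6.8]
opening: 0.0519
```

play_rows([
  {"x": 0, "y": 0, "z": 1, "turn": 0, "jaw": 3.5},
  {"x": 0, "y": 0, "z": 2, "turn": 0, "jaw": 3.5},
  {"x": 0, "y": 0, "z": 3, "turn": 0, "jaw": 3.5},
  {"x": 0, "y": 0, "z": 3, "turn": 0, "jaw": 3.5},
  {"x": 0, "y": 0, "z": 3, "turn": 0, "jaw": 3.5},
  {"x": 0, "y": 1, "z": 1, "turn": 0, "jaw": 3.5},
  {"x": 0, "y": 1.5, "z": 0, "turn": 0, "jaw": 3.5},
  {"x": 0.8, "y": 1.5, "z": 0, "turn": 0, "jaw": 3.5},
], squeeze=55)

```text
t: 18.4
tool_pos: [0.4482, -0.0781, 0.1406]
tool_rot: [-1.143, 1.306, -1.307]
contact_force: [-0.3, -0.6, -2.1]
opening: 0.0512
```

play_rows([
  {"x": 1.8, "y": 1.2, "z": 0, "turn": 0.8, "jaw": 3.5},
  {"x": 2, "y": 1, "z": 0, "turn": 0.8, "jaw": 3.5},
  {"x": 2.2, "y": 0, "z": 0, "turn": 0.8, "jaw": 3.5},
  {"x": 2.2, "y": 0, "z": 0, "turn": 0.9, "jaw": 3.5},
  {"x": 2.2, "y": 0, "z": 0, "turn": 0, "jaw": 3.5},
  {"x": 2.2, "y": 0, "z": 0, "turn": 0, "jaw": 3.5},
  {"x": 2.2, "y": 0, "z": 0, "turn": 0, "jaw": 3.5},
  {"x": 2, "y": 0, "z": 0, "turn": 0, "jaw": 3.5},
])

```text
t: 19.07
tool_pos: [0.6169, -0.0557, 0.1385]
tool_rot: [-1.175, 1.265, -1.261]
contact_force: [-0.3, -0.7, -0.8]
opening: 0.0512
```

play_rows([
  {"x": 1, "y": 0, "z": 0, "turn": 0, "jaw": 3.5},
  {"x": 0, "y": 0, "z": 0, "turn": 0, "jaw": 3.5},
  {"x": 0, "y": 0, "z": 0, "turn": 0, "jaw": 3.5},
  {"x": 0, "y": 0, "z": 0, "turn": 0, "jaw": 3.5},
])

```text
t: 19.4
tool_pos: [0.6255, -0.0565, 0.1394]
tool_rot: [-1.175, 1.265, -1.262]
contact_force: [-1.3, -1.0, -1.3]
opening: 0.0511
```

```bash
python3 -c "
from h import *
go(.6292,-.0572,.041,-4.2)
for n in('side',):
    cv2.imwrite(f'pics/{n}9.png',eyes.get_image(n)['img'][...,::-1])"
```

```text
t 19.4 pos [ 0.6255 -0.0565  0.1394] jaw -4.2 tilt [-0.002  0.    -1.   ] q6 -0.13 op 0.0511 F [-1.3 -1.  -1.3]
delta cm [ 0.37 -0.07 -9.84] turn 0.0 rows 2.4
```

View pics/side9.png

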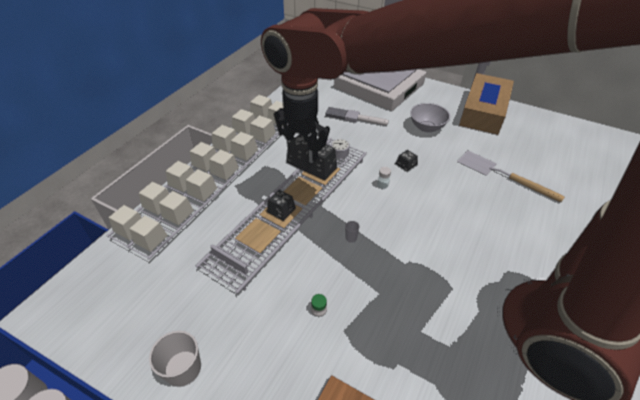

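play_rows([
  {"x": 0.2, "y": -0.1, "z": -1.5, "turn": 0, "jaw": 3.5},
  {"x": 0, "y": 0, "z": -2, "turn": 0, "jaw": 3.5},
  {"x": 0, "y": 0, "z": -2, "turn": 0, "jaw": 3.5},
  {"x": 0, "y": 0, "z": -2, "turn": 0, "jaw": 3.5},
  {"x": 0, "y": 0, "z": -1, "turn": 0, "jaw": 3.5},
  {"x": 0, "y": 0, "z": -0.5, "turn": 0, "jaw": 3.5},
  {"x": 0, "y": 0, "z": 0, "turn": 0, "jaw": 3.5},
  {"x": 0, "y": 0, "z": 0, "turn": 0, "jaw": 3.5},
])

```text
t: 20.12
tool_pos: [0.6291, -0.058, 0.0507]
tool_rot: [-1.173, 1.263, -1.264]
contact_force: [0.5, -0.1, -0.8]
opening: 0.0514
```

play_rows([
  {"x": 0, "y": 0, "z": -0.15, "turn": 0, "jaw": 3.5},
  {"x": 0, "y": 0, "z": -0.15, "turn": 0, "jaw": 3.5},
  {"x": 0, "y": 0, "z": -0.1, "turn": 0, "jaw": 3.5},
  {"x": 0, "y": 0, "z": 0, "turn": 0, "jaw": 3.5},
  {"x": 0, "y": 0, "z": 0, "turn": 0, "jaw": 3.5},
])

```text
t: 20.53
tool_pos: [0.6289, -0.0579, 0.0464]
tool_rot: [-1.173, 1.263, -1.264]
contact_force: [-0.1, 0.8, -1.9]
opening: 0.0511
```

play_rows([
  {"x": 0, "y": 0, "z": -0.15, "turn": 0, "jaw": 3.5},
  {"x": 0, "y": 0, "z": -0.15, "turn": 0, "jaw": 3.5},
  {"x": 0, "y": 0, "z": -0.15, "turn": 0, "jaw": 3.5},
  {"x": 0, "y": 0, "z": -0.1, "turn": 0, "jaw": 3.5},
  {"x": 0, "y": 0, "z": 0, "turn": 0, "jaw": 3.5},
  {"x": 0, "y": 0, "z": 0, "turn": 0, "jaw": 3.5},
])

```text
t: 21.03
tool_pos: [0.6288, -0.0579, 0.0413]
tool_rot: [-1.174, 1.263, -1.263]
contact_force: [-3.8, 1.5, 5.6]
opening: 0.051
```

Contact at the expected height, so I'll release it.

play_rows([
  {"x": 0, "y": 0, "z": 0, "turn": 0, "jaw": 5.2},
  {"x": 0, "y": 0, "z": 0, "turn": 0, "jaw": 6},
  {"x": 0, "y": 0, "z": 0, "turn": 0, "jaw": 6.8},
  {"x": 0, "y": 0, "z": 0, "turn": 0, "jaw": 7.3},
  {"x": 0, "y": 0, "z": 0, "turn": 0, "jaw": 7.5},
  {"x": 0, "y": 0, "z": 1, "turn": 0, "jaw": 7.5},
  {"x": 0, "y": 0, "z": 3, "turn": 0, "jaw": 7.5},
  {"x": 0, "y": 0, "z": 3, "turn": 0, "jaw": 7.5},
], squeeze=40)

```text
t: 21.7
tool_pos: [0.6273, -0.0576, 0.1099]
tool_rot: [-1.176, 1.267, -1.261]
contact_force: [0.5, -0.4, 0.7]
opening: 0.0748
```

play_rows([
  {"x": 0, "y": 0, "z": 3, "turn": 0, "jaw": 7.5},
  {"x": 0, "y": 0, "z": 2, "turn": 0, "jaw": 7.5},
  {"x": 0, "y": 0, "z": 0, "turn": 0, "jaw": 7.5},
  {"x": 0, "y": 0, "z": 0, "turn": 0, "jaw": 7.5},
])

```text
t: 22.03
tool_pos: [0.6299, -0.0581, 0.1632]
tool_rot: [-1.171, 1.26, -1.266]
contact_force: [-1.4, 0.6, -0.2]
opening: 0.0752
```

```bash
python3 -c "
from h import *
go(.4432,-.3136,.15,-17.4)"
```

```text
t 22.03 pos [ 0.6299 -0.0581  0.1632] jaw -4.2 tilt [ 0.004 -0.001 -1.   ] q6 -0.14 op 0.0752 F [-1.4  0.6 -0.2]
delta cm [-18.67 -25.55  -1.32] turn -13.2 rows 7.6
```

play_rows([
  {"x": -1.56, "y": -2.13, "z": 0, "turn": -1.1, "jaw": 7.5},
  {"x": -1.56, "y": -2.13, "z": 0, "turn": -1.1, "jaw": 7.5},
  {"x": -1.56, "y": -2.13, "z": 0, "turn": -1.1, "jaw": 7.5},
  {"x": -1.56, "y": -2.13, "z": 0, "turn": -1.1, "jaw": 7.5},
  {"x": -1.56, "y": -2.13, "z": 0, "turn": -1.1, "jaw": 7.5},
  {"x": -1.56, "y": -2.13, "z": 0, "turn": -1.1, "jaw": 7.5},
  {"x": -1.56, "y": -2.13, "z": 0, "turn": -1.1, "jaw": 7.5},
  {"x": -1.56, "y": -2.13, "z": 0, "turn": -1.1, "jaw": 7.5},
])

```text
t: 22.7
tool_pos: [0.5019, -0.2284, 0.1583]
tool_rot: [-1.094, 1.379, -1.372]
contact_force: [-0.1, -0.8, -0.3]
opening: 0.075
```

play_rows([
  {"x": -1.56, "y": -2.13, "z": 0, "turn": -1.1, "jaw": 7.5},
  {"x": -1.56, "y": -2.13, "z": -1, "turn": -1.1, "jaw": 7.5},
  {"x": -1.56, "y": -2.13, "z": -2, "turn": -1.1, "jaw": 7.5},
  {"x": -1.56, "y": -2.13, "z": -3, "turn": -1.1, "jaw": 7.5},
  {"x": 0, "y": 0, "z": -2, "turn": 0, "jaw": 7.5},
  {"x": 0, "y": 0, "z": 0, "turn": 0, "jaw": 7.5},
  {"x": 0, "y": 0, "z": 0, "turn": 0, "jaw": 7.5},
  {"x": 0, "y": 0, "z": 0, "turn": 0, "jaw": 7.5},
])

```text
t: 23.37
tool_pos: [0.4419, -0.3132, 0.0809]
tool_rot: [-1.05, 1.429, -1.429]
contact_force: [0.6, -0.5, 0.7]
opening: 0.0748
```

```bash
python3 -c "
from h import *
go(.4432,-.3136,.005,-17.4)
for n in('side','top'):
    cv2.imwrite(f'pics/{n}10.png',eyes.get_image(n)['img'][...,::-1])"
```

```text
t 23.37 pos [ 0.4419 -0.3132  0.0809] jaw -17.4 tilt [ 0.  0. -1.] q6 -0.45 op 0.0748 F [ 0.6 -0.5  0.7]
delta cm [ 0.13 -0.04 -7.59] turn -0.0 rows 1.8
```

View pics/side10.png

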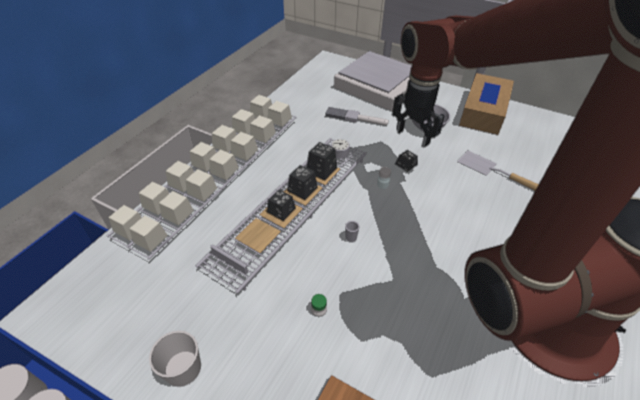

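View pics/top10.png

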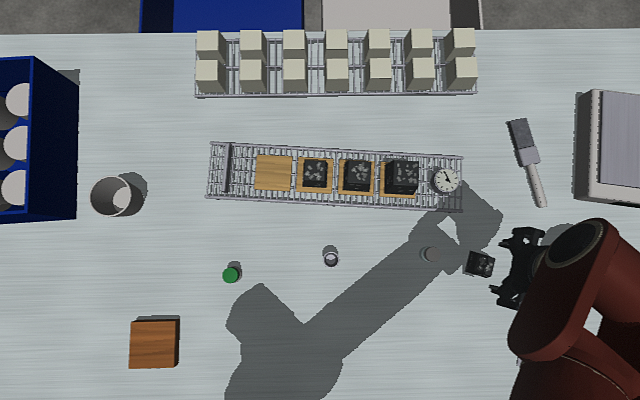

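Three are placed. The 36, at (481,264) in the top view, lies under the open jaws. Descending.

play_rows([
  {"x": 0.1, "y": 0, "z": -1, "turn": 0, "jaw": 7.5},
  {"x": 0, "y": 0, "z": -2, "turn": 0, "jaw": 7.5},
  {"x": 0, "y": 0, "z": -2, "turn": 0, "jaw": 7.5},
  {"x": 0, "y": 0, "z": -1.5, "turn": 0, "jaw": 7.5},
  {"x": 0, "y": 0, "z": -0.9, "turn": 0, "jaw": 7.5},
  {"x": 0, "y": 0, "z": 0, "turn": 0, "jaw": 7},
  {"x": 0, "y": 0, "z": 0, "turn": 0, "jaw": 5.8},
  {"x": 0, "y": 0, "z": 0, "turn": 0, "jaw": 5},
])

```text
t: 24.13
tool_pos: [0.4435, -0.3141, 0.0079]
tool_rot: [-1.049, 1.427, -1.431]
contact_force: [0.2, 0.8, 0.4]
opening: 0.0504
```

play_rows([
  {"x": 0, "y": 0, "z": 0, "turn": 0, "jaw": 3},
  {"x": 0, "y": 0, "z": 0, "turn": 0, "jaw": 3},
  {"x": 0, "y": 0, "z": 0, "turn": 0, "jaw": 3},
  {"x": 0, "y": 0, "z": 0, "turn": 0, "jaw": 3},
])

```text
t: 24.47
tool_pos: [0.4438, -0.3146, 0.0085]
tool_rot: [-1.049, 1.426, -1.432]
contact_force: [-0.1, 0.6, 6.0]
opening: 0.0418
```

play_rows([
  {"x": 0, "y": 0, "z": 1, "turn": 0, "jaw": 3},
  {"x": 0, "y": 0, "z": 2, "turn": 0, "jaw": 3},
  {"x": 0, "y": 0, "z": 3, "turn": 0, "jaw": 3},
  {"x": 0, "y": 0, "z": 3, "turn": 0, "jaw": 3},
  {"x": 0, "y": 0, "z": 3, "turn": 0, "jaw": 3},
  {"x": 0, "y": 0, "z": 2, "turn": 0, "jaw": 3},
  {"x": 0, "y": 1, "z": 1, "turn": 0, "jaw": 3},
  {"x": 0, "y": 2, "z": 0, "turn": 0, "jaw": 3},
], squeeze=55)

```text
t: 25.13
tool_pos: [0.4437, -0.2851, 0.1603]
tool_rot: [-1.047, 1.426, -1.436]
contact_force: [0.0, 1.7, -1.5]
opening: 0.0409
```

play_rows([
  {"x": 0.5, "y": 2.5, "z": 0, "turn": 0.8, "jaw": 3},
  {"x": 0.5, "y": 2.5, "z": 0, "turn": 0.8, "jaw": 3},
  {"x": 0.5, "y": 2.5, "z": 0, "turn": 0.8, "jaw": 3},
  {"x": 0.5, "y": 2.5, "z": 0, "turn": 0.8, "jaw": 3},
  {"x": 0.5, "y": 2.5, "z": 0, "turn": 0.8, "jaw": 3},
  {"x": 0.5, "y": 2.5, "z": 0, "turn": 0.8, "jaw": 3},
  {"x": 0.5, "y": 2.5, "z": 0, "turn": 0.8, "jaw": 3},
  {"x": 0.5, "y": 2.5, "z": 0, "turn": 0.8, "jaw": 3},
])

```text
t: 25.8
tool_pos: [0.4814, -0.0814, 0.1554]
tool_rot: [-1.114, 1.351, -1.347]
contact_force: [0.5, -0.5, -0.5]
opening: 0.0418
```

```bash
python3 -c "
from h import *
go(.6422,.1183,.15,-4.2)
cv2.imwrite('pics/side11.png',eyes.get_image('side')['img'][...,::-1])"
```

```text
t 25.8 pos [ 0.4814 -0.0814  0.1554] jaw -11.0 tilt [-0.002  0.001 -1.   ] q6 -0.13 op 0.0418 F [ 0.5 -0.5 -0.5]
delta cm [16.08 19.97 -0.54] turn 6.8 rows 6.1
```

View pics/side11.png

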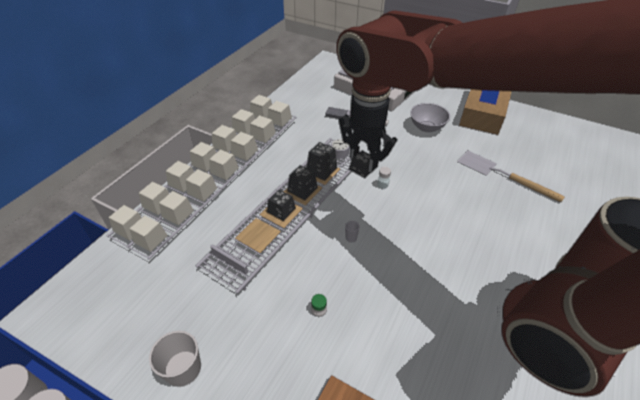

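play_rows([
  {"x": 0.8, "y": 2.45, "z": 0, "turn": 0.85, "jaw": 3},
  {"x": 0.8, "y": 2.45, "z": 0, "turn": 0.85, "jaw": 3},
  {"x": 0.8, "y": 2.45, "z": 0, "turn": 0.85, "jaw": 3},
  {"x": 0.8, "y": 2.45, "z": 0, "turn": 0.85, "jaw": 3},
  {"x": 0.8, "y": 2.45, "z": 0, "turn": 0.85, "jaw": 3},
  {"x": 0.8, "y": 2.45, "z": 0, "turn": 0.85, "jaw": 3},
  {"x": 0.8, "y": 2.45, "z": 0, "turn": 0.85, "jaw": 3},
  {"x": 0.8, "y": 2.45, "z": 0, "turn": 0.85, "jaw": 3},
])

```text
t: 26.52
tool_pos: [0.5454, 0.1141, 0.1554]
tool_rot: [-1.176, 1.264, -1.262]
contact_force: [1.1, -0.3, -1.3]
opening: 0.041
```

play_rows([
  {"x": 1.6, "y": 0, "z": 0, "turn": 0, "jaw": 3},
  {"x": 1.6, "y": 0, "z": 0, "turn": 0, "jaw": 3},
  {"x": 1.6, "y": 0, "z": 0, "turn": 0, "jaw": 3},
  {"x": 1.6, "y": 0, "z": 0, "turn": 0, "jaw": 3},
  {"x": 1.6, "y": 0, "z": 0, "turn": 0, "jaw": 3},
  {"x": 1.5, "y": 0, "z": 0, "turn": 0, "jaw": 3},
  {"x": 0, "y": 0, "z": 0, "turn": 0, "jaw": 3},
  {"x": 0, "y": 0, "z": 0, "turn": 0, "jaw": 3},
])

```text
t: 27.18
tool_pos: [0.6406, 0.1127, 0.1554]
tool_rot: [-1.176, 1.265, -1.262]
contact_force: [-0.9, -0.2, -1.7]
opening: 0.0413
```

```bash
python3 -c "
from h import *
go(.6422,.1183,.0375,-4.2)
cv2.imwrite('pics/side12.png',eyes.get_image('side')['img'][...,::-1])"
```

```text
t 27.18 pos [0.6406 0.1127 0.1554] jaw -4.2 tilt [-0.003 -0.    -1.   ] q6 0.13 op 0.0413 F [-0.9 -0.2 -1.7]
delta cm [  0.16   0.56 -11.79] turn 0.0 rows 2.8
```

View pics/side12.png

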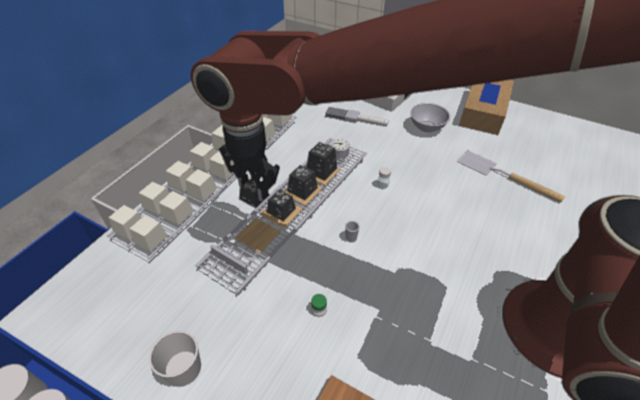

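play_rows([
  {"x": 0, "y": 0.5, "z": -1.5, "turn": 0, "jaw": 3},
  {"x": 0, "y": 0, "z": -2.2, "turn": 0, "jaw": 3},
  {"x": 0, "y": 0, "z": -2.2, "turn": 0, "jaw": 3},
  {"x": 0, "y": 0, "z": -2.2, "turn": 0, "jaw": 3},
  {"x": 0, "y": 0, "z": -1.5, "turn": 0, "jaw": 3},
  {"x": 0, "y": 0, "z": -1, "turn": 0, "jaw": 3},
  {"x": 0, "y": 0, "z": 0, "turn": 0, "jaw": 3},
  {"x": 0, "y": 0, "z": 0, "turn": 0, "jaw": 3},
])

```text
t: 27.9
tool_pos: [0.6412, 0.1177, 0.0503]
tool_rot: [-1.174, 1.264, -1.263]
contact_force: [-0.1, 0.2, -0.8]
opening: 0.041
```

play_rows([
  {"x": 0, "y": 0, "z": -0.2, "turn": 0, "jaw": 3},
  {"x": 0, "y": 0, "z": -0.15, "turn": 0, "jaw": 3},
  {"x": 0, "y": 0, "z": -0.15, "turn": 0, "jaw": 3},
  {"x": 0, "y": 0, "z": -0.15, "turn": 0, "jaw": 3},
  {"x": 0, "y": 0, "z": 0, "turn": 0, "jaw": 3},
  {"x": 0, "y": 0, "z": 0, "turn": 0, "jaw": 3},
])

```text
t: 28.4
tool_pos: [0.6416, 0.1175, 0.0443]
tool_rot: [-1.173, 1.263, -1.263]
contact_force: [-0.3, -0.1, -0.9]
opening: 0.0411
```

play_rows([
  {"x": 0, "y": 0, "z": -0.2, "turn": 0, "jaw": 3},
  {"x": 0, "y": 0, "z": -0.15, "turn": 0, "jaw": 3},
  {"x": 0, "y": 0, "z": -0.15, "turn": 0, "jaw": 3},
  {"x": 0, "y": 0, "z": -0.15, "turn": 0, "jaw": 3},
  {"x": 0, "y": 0, "z": -0.1, "turn": 0, "jaw": 3},
  {"x": 0, "y": 0, "z": 0, "turn": 0, "jaw": 3},
  {"x": 0, "y": 0, "z": 0, "turn": 0, "jaw": 3},
])

```text
t: 28.98
tool_pos: [0.6415, 0.1175, 0.0376]
tool_rot: [-1.174, 1.264, -1.263]
contact_force: [-3.5, -0.4, 4.9]
opening: 0.0413
```

Contact at the expected height. Releasing, then retreating upward.

play_rows([
  {"x": 0, "y": 0, "z": 0, "turn": 0, "jaw": 4.2},
  {"x": 0, "y": 0, "z": 0, "turn": 0, "jaw": 5},
  {"x": 0, "y": 0, "z": 0, "turn": 0, "jaw": 6},
  {"x": 0, "y": 0, "z": 0, "turn": 0, "jaw": 6.5},
  {"x": 0, "y": 0, "z": 0, "turn": 0, "jaw": 7},
  {"x": 0, "y": 0, "z": 1, "turn": 0, "jaw": 7},
  {"x": 0, "y": 0, "z": 3, "turn": 0, "jaw": 7},
  {"x": 0, "y": 0, "z": 4, "turn": 0, "jaw": 7},
], squeeze=40)

```text
t: 29.65
tool_pos: [0.6385, 0.1173, 0.1135]
tool_rot: [-1.18, 1.269, -1.26]
contact_force: [0.7, -0.4, 0.1]
opening: 0.0699
```

play_rows([
  {"x": 0, "y": 0, "z": 4, "turn": 0, "jaw": 7},
  {"x": 0, "y": 0, "z": 4, "turn": 0, "jaw": 7},
  {"x": -3, "y": 2, "z": 2, "turn": 0, "jaw": 7},
  {"x": -3, "y": 3, "z": 0, "turn": 0, "jaw": 7},
  {"x": -3, "y": 3, "z": 0, "turn": 0, "jaw": 7},
  {"x": -3, "y": 3, "z": 0, "turn": 0, "jaw": 7},
  {"x": -3, "y": 3, "z": 0, "turn": 0, "jaw": 7},
  {"x": -3, "y": 3, "z": 0, "turn": 0, "jaw": 7},
])

```text
t: 30.32
tool_pos: [0.4628, 0.2858, 0.2176]
tool_rot: [-1.172, 1.263, -1.264]
contact_force: [0.3, 0.6, 0.4]
opening: 0.0701
```

play_rows([
  {"x": -3, "y": 3, "z": 0, "turn": 0, "jaw": 7},
  {"x": -3, "y": 3, "z": 0, "turn": 0, "jaw": 7},
  {"x": -2, "y": 3, "z": 0, "turn": 0, "jaw": 7},
  {"x": -1, "y": 2, "z": 0, "turn": 0, "jaw": 7},
  {"x": 0, "y": 0, "z": 0, "turn": 0, "jaw": 7},
  {"x": 0, "y": 0, "z": 0, "turn": 0, "jaw": 7},
  {"x": 0, "y": 0, "z": 0, "turn": 0, "jaw": 7},
])

```text
t: 30.9
tool_pos: [0.3757, 0.3934, 0.217]
tool_rot: [-1.173, 1.263, -1.264]
contact_force: [0.3, -0.9, 0.7]
opening: 0.0702
```

```bash
cat > chk.py <<'E'
from h import *
import pickle
P,B,a=pickle.load(open("poses.pkl","rb"));o,p,j,R=pose();print(o["t"],p)
A={72:3,60:2,48:1,36:0};ov=[]
for n in("top","side"):
    d=eyes.get_image(n);im=d["img"];v=cv2.resize(im,None,fx=3,fy=3,interpolation=cv2.INTER_CUBIC)
    for h,k in A.items():
        uv=proj(d,verts(h,B[k][0],B[k][1],a,.029));c=uv.mean(0).round().astype(int)
        m=(im.max(2)<62).astype(np.uint8);roi=np.zeros_like(m);cv2.fillConvexPoly(roi,cv2.convexHull(uv.astype(np.float32)).astype(np.int32),1);roi=cv2.dilate(roi,np.ones((7,7)));m*=roi
        m=cv2.morphologyEx(m,cv2.MORPH_CLOSE,np.ones((5,5)))
        x,f=fit(h,[(d,m)],B[k][:2],[a],.029);print(n,h,"off mm",((x[:2]-B[k][:2])*1000).round(1),"yaw",np.degrees(x[2]).round(1),round(f,3))
        u=((uv+.5)*3).round().astype(np.int32);cv2.polylines(v,[u[:4],u[4:]],True,(255,0,0),1)
    ov.append(v)
cv2.imwrite("pics/fin_t.png",ov[0][400:660,600:1400,::-1]);cv2.imwrite("pics/fin_s.png",ov[1][360:860,550:1150,::-1])
E
python3 chk.py
```

```text
30.9 [0.37565677 0.39337322 0.21704722]
top 72 off mm [ 0.5 -1.4] yaw -3.8 0.079
top 60 off mm [-0.  -0.2] yaw -6.5 0.1
top 48 off mm [ 0.6 -0.7] yaw -4.7 0.072
top 36 off mm [-0.1  0.3] yaw -4.7 0.071
side 72 off mm [0. 0.] yaw -4.2 1.0
side 60 off mm [0. 0.] yaw -4.2 1.0
side 48 off mm [0. 0.] yaw -4.2 1.0
side 36 off mm [0. 0.] yaw -4.2 1.0
```

View pics/fin_t.png

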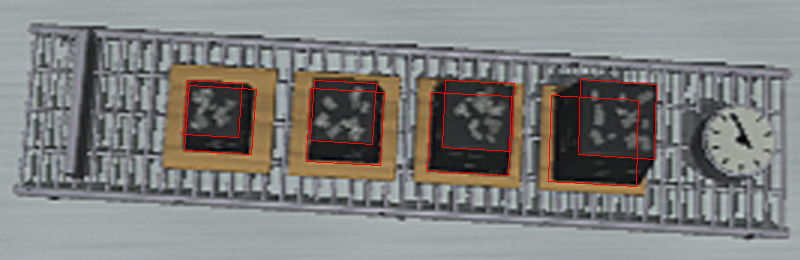

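View pics/fin_s.png

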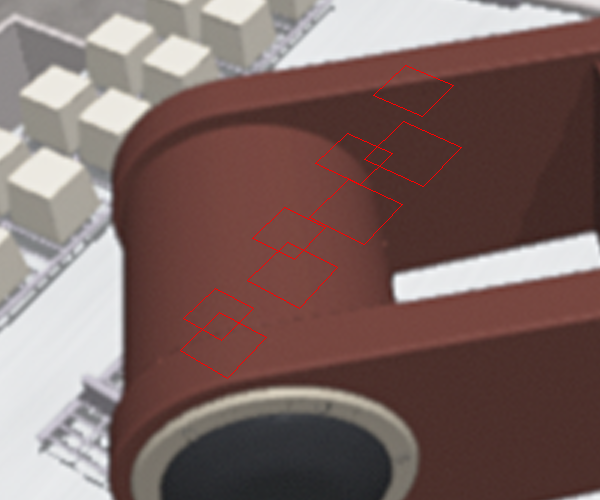

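```bash
python3 -c "
from station import finish_job,ctrl
print(ctrl.get_obs()['dq']);print(finish_job())"
```

```text
[-4.46859665e-03 -9.90728306e-05  7.47475533e-04  1.78804015e-03
 -2.12364518e-03  2.17701771e-03]
the job is handed in; nothing more can be done
None
```

All four cheeses are on the rack in order of height, and I handed the job in at about 31 s. The 72 is on board_4 beside the thermometer, the 60 on board_3, the 48 on board_2 and the 36 on board_1. Each was lowered until the gripper felt light contact with the board (0 to 10 N, plus 1 mm more for the 72), then released before the arm lifted away.

- **Top camera:** the last check put every cheese within about 1.5 mm of its board's centre and upright. This is measured against board positions I fitted from the images, so allow about 2 mm for camera calibration.
- **Side camera:** it gave no final check because the arm blocked its view. Its "0 mm" offsets are meaningless. Earlier side pictures showed the 72, 60 and 48 standing upright; the 36 was only confirmed from the top view and the contact height.
- **Arm:** it was clear of everything and at rest when I handed in.

My first two move calls were refused because they left out some of the row fields; nothing moved.

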